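# Tug-test the spice jar caps, tighten the loose ones, slide the rack home

### The job

Check the leaning spice jars in the pulled-out rack one by one from left to right: tug the screw cap along the jar's lean, and if it has play, tighten it clockwise without forcing the jar round in its clip, so that a firm tug on the cap lifts the jar a little in its spring clip with no play left. Once all three pass, push the rack fully home by its front lip, leaving everything else standing where it is.

Things in the scene. Friction and masses are not known exactly. Their poses are not given: they have to be found in the camera images.
- base: Fixed wooden slide base of the jar rack, a board 300 x 290 x 8 mm with two steel rails. Origin at its underside, below the middle jar's foot when the carrier is out; x points from the front lip to the back (the way the carrier slides home), y to the left along the row of jars, z up.
- carrier (a joint): Wooden carrier tray (310 mm wide) that slides on the base along the base's +x: 0 = pulled out towards the robot (start), 0.08 m = fully home against its stop. Slides stiffly, about 6 N of friction, and stays where it is left.
- lip (a point): Middle of the outer (robot side) face of the carrier's upright front lip, 34 mm above the worktop; the lip is 310 mm long, from 13 to 46 mm above the worktop. Push it along the base's +x. Below it the base board, 8 mm thick, sticks out 13 mm towards the robot.
- jar_left: The left (rack's +y end) one of three equal glass spice jars, 41 mm across, leaning 30 degrees towards the robot in a steel cup of the carrier, 100 mm from the next. Origin at the centre of its foot; z is the jar's axis, up through the cap. A spring clip in the cup holds it down and keeps it from turning with the cap.
- top_left (a point): Top centre of the left jar's ribbed round screw cap (45 mm across, 28 mm high, side 1 to 29 mm below here), on the jar's axis, 111 mm from its foot. Clockwise from above tightens, to a hard stop; drag 0.1 N m. A cap up to 1.3 rad short of it looks and rests like a tight one; beyond 0.35 rad short it has 7 mm of upward play per further rad (tight ones give 0.6 mm at 10 N).
- lift_left (a joint): How far the left jar is raised along its axis in its spring clip, 0 at rest to 0.006 m at most; it starts to rise at about 4 N of pull and needs 1.5 N more per mm.
- swivel_left (a joint): How far the left jar itself has turned in its clip (rad, 0 at start). Thread drag does not turn it; forcing a cap past its stop (roughly half a newton metre) drags the jar round, and it stays where it was turned to.
- jar_middle: The middle one of three equal glass spice jars, 41 mm across, leaning 30 degrees towards the robot in a steel cup of the carrier, 100 mm from the next. Origin at the centre of its foot; z is the jar's axis, up through the cap. A spring clip in the cup holds it down and keeps it from turning with the cap.
- top_middle (a point): Top centre of the middle jar's ribbed round screw cap (45 mm across, 28 mm high, side 1 to 29 mm below here), on the jar's axis, 111 mm from its foot. Clockwise from above tightens, to a hard stop; drag 0.1 N m. A cap up to 1.3 rad short of it looks and rests like a tight one; beyond 0.35 rad short it has 7 mm of upward play per further rad (tight ones give 0.6 mm at 10 N).
- lift_middle (a joint): How far the middle jar is raised along its axis in its spring clip, 0 at rest to 0.006 m at most; it starts to rise at about 4 N of pull and needs 1.5 N more per mm.
- swivel_middle (a joint): How far the middle jar itself has turned in its clip (rad, 0 at start). Thread drag does not turn it; forcing a cap past its stop (roughly half a newton metre) drags the jar round, and it stays where it was turned to.
- jar_right: The right (rack's -y end) one of three equal glass spice jars, 41 mm across, leaning 30 degrees towards the robot in a steel cup of the carrier, 100 mm from the next. Origin at the centre of its foot; z is the jar's axis, up through the cap. A spring clip in the cup holds it down and keeps it from turning with the cap.
- top_right (a point): Top centre of the right jar's ribbed round screw cap (45 mm across, 28 mm high, side 1 to 29 mm below here), on the jar's axis, 111 mm from its foot. Clockwise from above tightens, to a hard stop; drag 0.1 N m. A cap up to 1.3 rad short of it looks and rests like a tight one; beyond 0.35 rad short it has 7 mm of upward play per further rad (tight ones give 0.6 mm at 10 N).
- lift_right (a joint): How far the right jar is raised along its axis in its spring clip, 0 at rest to 0.006 m at most; it starts to rise at about 4 N of pull and needs 1.5 N more per mm.
- swivel_right (a joint): How far the right jar itself has turned in its clip (rad, 0 at start). Thread drag does not turn it; forcing a cap past its stop (roughly half a newton metre) drags the jar round, and it stays where it was turned to.
- salt_shaker: Bystander: small glass salt shaker with grey top, 44 x 44 x 90 mm; origin at the centre of its underside. Leave it standing where it is.
- honey_jar: Bystander: squat jar with yellow lid, 64 x 64 x 87 mm; origin at the centre of its underside. Leave it standing where it is.
- tuna_can: Bystander: low round tin, 87 mm across, 40 mm high; origin at the centre of its underside. Leave it standing where it is.
- pepper_grinder: Bystander: turned wooden pepper mill, 58 mm across, 170 mm high; origin at the centre of its underside. Leave it standing where it is.

How it is judged:
By the outcome, as a careful person would: the job done as asked, in the order asked, and still so for the second after the job is handed in, with the robot touching nothing.
It also fails if it takes over 72 s, if anything falls off the work surface, if the arm or the gripper's body presses on something with over 40 N, if the wrist force passes 120 N, or if a joint passes its speed limit or range.

### The arm

A 6-joint arm with a two-finger parallel gripper is mounted at the origin on a cart in front of the work surface, level with it; the furniture and walls round the work are solid. World frame = base frame: x ahead of the robot, y to its left, z up, the work surface at z = 0. Lengths are in mm, angles in rad, forces in N, time in s.
With the tool pointing down it reaches from about 350 to 875 mm from the base axis. Payload 15.5 kg.
Tool frame: the origin (TCP) lies between the finger pads, 19 mm behind the fingertips; this is the grasp point; z points along the fingers, y is the line along which they close (so a half turn about z gives the same grasp; the last joint's range is limited). The gripper opens to 85 mm and grips with 20 to 120 N. Pads are 22 mm wide; open, the fingers measure 114 mm over their backs; the gripper's body (76 mm by 85 mm) begins 54 mm behind the grasp point. The pads swing forward as they close: fully open they stand 13 mm farther back than shut.
Start: joints at [1.208, 0.494, 1.345, -0, 1.302, -0.096], TCP at [164.774, 602.89, 249.977] pointing down, gripper open.
Joint ranges: [-2.91, 2.91], [-0.82, 2.16], [0.22, 2.67], [-1.22, 4.37], [0.12, 2.79], [-3.08, 3.08]. Speed limits (rad/s): [1.89, 1.89, 2.57, 3.01, 3.01, 3.01].

### API

Orientations are given as a 3x3 rotation matrix whose columns are the frame's x, y, z axes.
In Python, from cell import ctrl gives the robot as it stands.
- The arm moves only by the shell command python3 nudge.py [FORCE], which reads ROWS from standard input. ROWS is a JSON list of rows, 1 to 12 of them, each written [opening, [dx, dy, dz], [rx, ry, rz]]: the finger opening in mm, then dx, dy, dz in units of 25 mm, then a rotation vector rx, ry, rz in units of 0.2 rad; each row shifts and turns the commanded pose from where the row before left it, along the tool's axes as they then stand; what a row does not reach is not made up. A row lasts 1/12 s, in which the tool goes at most 41.7 mm and 0.125 rad, less where a joint would pass 70% of its speed; a pose out of reach is approached as far as the arm can. The fingers move at their own pace and stop on an object; FORCE is the grip in N (left out, the last holds). Time passes only in rows, so rows that do not move let the fingers close. It prints the time, the measured TCP pose, the force, the opening and the grip force at its end. Input that does not fit is refused with a message, and nothing moves.
- ctrl.get_state(): the state, without advancing time (a new reading comes with each control period).
- ctrl.get_image(name): name is "scene" or "side" or "wrist"; returns the picture (480x640x3 uint8, red, green, blue); there is no depth.
- ctrl.camera_model(name): a dict with "fx", "fy", "cx", "cy" (pixels), "k1" (the pictures are not rectified: a ray, as slopes to the right and down, at radius r is drawn at 1 + k1 r^2 times it, then the intrinsics apply), "world_from_camera" (4x4, takes a point from camera to world coordinates). Camera axes: x right, y down, z forward; pixel columns grow to the right and rows downward; lengths in mm; the calibration is good to about 2 mm. A picture is of the moment at which its call begins: read the wrist's pose just before it. camera_model takes no time and is no camera call; for the wrist camera it gives the pose at the moment of the call.
- ctrl.job_done(): hands the job in; it is judged then, once.
The state is a dict: "time_s": time; "joint_pos": joint angles; "qd": joint speeds; "joint_efforts": joint torques, N m; "eef_pos": TCP position; "tool_rot": TCP orientation; "contact_force": force on the tool from outside, world axes, zero at the start; "ft_torque": the same for the moment, N m; "gripper_width": finger opening in mm; "grasp_force": force on a finger pad.
Only numpy, scipy, OpenCV 4.12 (cv2) and the standard library are available. Lean on these libraries where they do the work, as an engineer would, in place of code of your own. Each camera call takes 0.05 s, during which the arm holds its last target. There are 200 camera calls.

## Working session

There is one attempt and no reset: what is moved stays moved. The work goes in short steps, Python scripts to look and compute and a shell command to move; the robot and the scene stay as the last step left them, time stands still between calls to the robot, and variables do not carry over. Pictures are saved under pics/ and viewed, at most 10 in all, crops included, and the job is handed in when it is done.

```bash
ls; mkdir -p pics
python3 - <<'E'
from cell import ctrl
import cv2,numpy as np
for n in("scene","side"):
    cv2.imwrite(f"pics/{n}0.png",ctrl.get_image(n)[:,:,::-1]); m=ctrl.camera_model(n); print(n,{k:(np.round(v,3).tolist()) for k,v in m.items() if k!="name"})
s=ctrl.get_state();print(s)
E
```

```text
cell.py
nudge.py
pics
scene {'fx': 594.399, 'fy': 594.399, 'cx': 313.637, 'cy': 243.46, 'k1': -0.163, 'world_from_camera': [[-0.779, -0.459, 0.428, -97.703], [-0.627, 0.586, -0.513, 829.496], [-0.016, -0.668, -0.744, 1297.592], [0.0, 0.0, 0.0, 1.0]]}
side {'fx': 615.057, 'fy': 615.057, 'cx': 314.204, 'cy': 243.939, 'k1': -0.1, 'world_from_camera': [[0.279, -0.645, 0.711, -429.145], [-0.96, -0.173, 0.22, -269.269], [-0.019, -0.744, -0.668, 1033.99], [0.0, 0.0, 0.0, 1.0]]}
{'time_s': 0.1, 'joint_pos': array([ 1.20849833e+00,  4.94155466e-01,  1.34605003e+00, -1.66166647e-05,
        1.30252299e+00, -9.54894505e-02]), 'qd': array([ 0.00129065, -0.00140834, -0.00177759, -0.00108507, -0.00089891,
        0.00155459]), 'joint_efforts': array([ 1.42299723e-03, -8.83585811e+01, -3.84561253e+01, -1.50167184e-04,
        5.20739399e-03,  6.55390477e-05]), 'eef_pos': array([164.67196589, 602.60363767, 249.44495883]), 'tool_rot': array([[-9.64618394e-01,  2.63649775e-01, -3.87585104e-04],
       [ 2.63650044e-01,  9.64617807e-01, -1.06778110e-03],
       [ 9.23512449e-05, -1.13218812e-03, -9.99999355e-01]]), 'contact_force': array([ 0.27617941, -0.24691931,  0.12307849]), 'ft_torque': array([ 0.00709361, -0.05781668,  0.02455546]), 'grasp_force': 0.0, 'gripper_width': 85.29095220272728}
  3 cell.py
  5 nudge.py
  8 total
```
View pics/scene0.png

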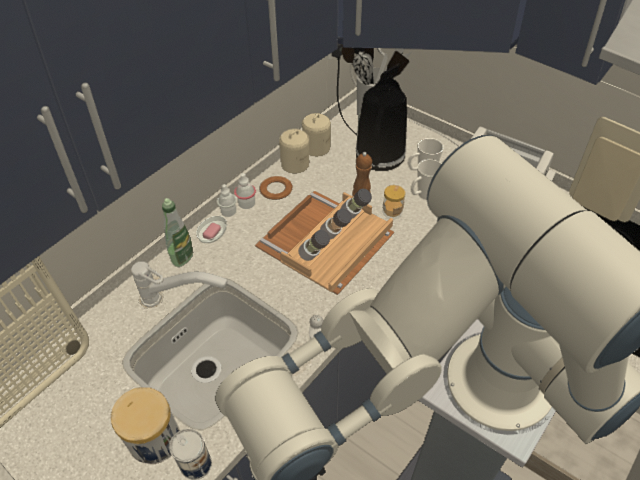

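View pics/side0.png

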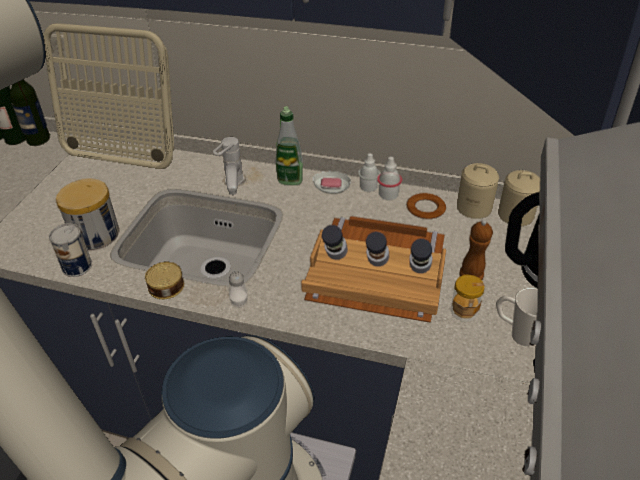

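The scene view shows the rack at about (325,240) with its jars from (318,240) to (360,200). The side view shows the caps at about (332,235), (376,243), (421,250), the lip along (303,290)-(438,305), and the shaker at (237,290). The honey jar is at (467,295) and the grinder at (478,250). I'll enlarge both.

Run:
```python
import cv2
a=cv2.imread("pics/side0.png")[210:325,298:458];cv2.imwrite("pics/c1.png",cv2.resize(a,None,fx=5,fy=5,interpolation=cv2.INTER_CUBIC))
a=cv2.imread("pics/scene0.png")[175:290,250:410];cv2.imwrite("pics/c2.png",cv2.resize(a,None,fx=5,fy=5,interpolation=cv2.INTER_CUBIC))
```

View pics/c1.png

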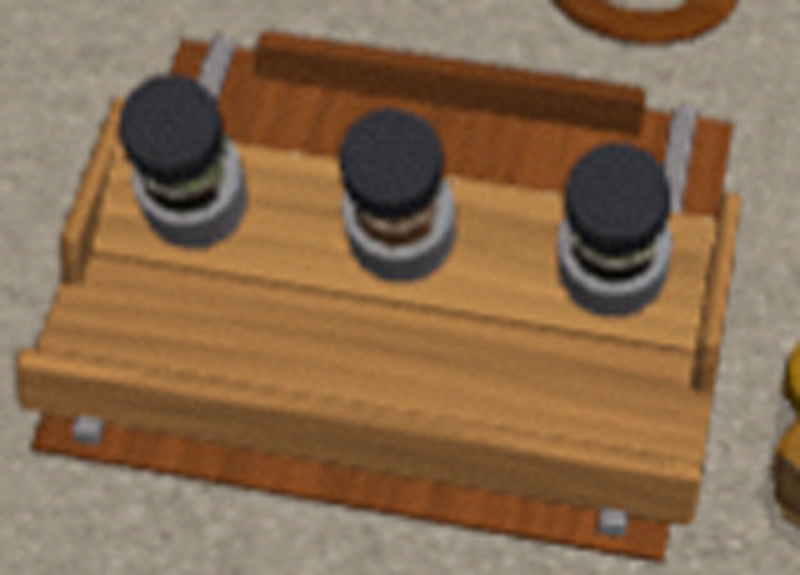

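View pics/c2.png

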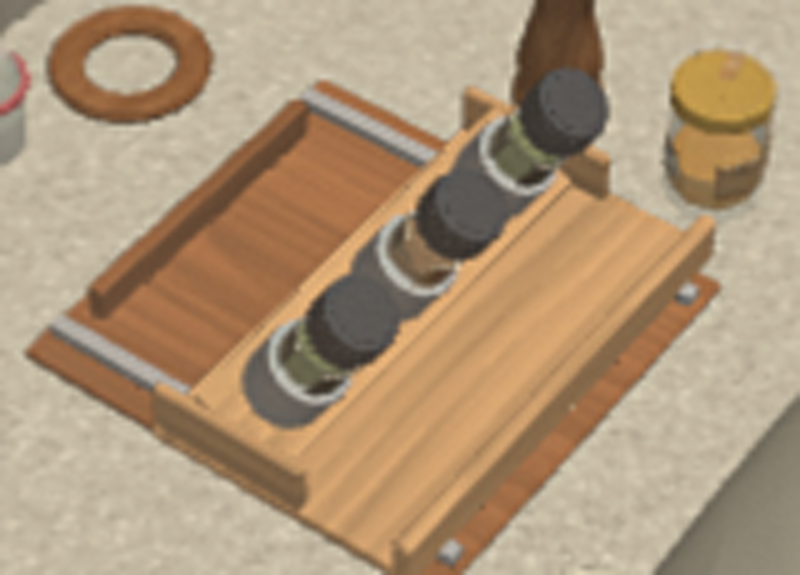

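The side crop shows cap tops at (172,122), (392,157), (617,192), lip top corners at (20,355) and (697,482), and base front corners at (33,450) and (663,558). The scene crop shows cap tops at about (358,313), (466,207), (570,106). I'll triangulate these.

```bash
cat > h.py <<'E'
import numpy as np, cv2, json
from cell import ctrl
def ray(m,px):
    K=np.array([[m["fx"],0,m["cx"]],[0,m["fy"],m["cy"]],[0,0,1]]);
    u=cv2.undistortPoints(np.array([[px]],float),K,np.array([m["k1"],0,0,0.]))[0,0]  # k1 radial model
    T=np.array(m["world_from_camera"]);d=T[:3,:3]@[u[0],u[1],1];return T[:3,3],d/np.linalg.norm(d)
def proj(m,P):
    T=np.array(m["world_from_camera"]);c=T[:3,:3].T@(np.array(P,float)-T[:3,3]);u=c[:2]/c[2]
    u=u*(1+m["k1"]*(u@u));return np.array([m["cx"]+m["fx"]*u[0],m["cy"]+m["fy"]*u[1]])
def tri(obs):
    A=0;b=0
    for m,p in obs:
        o,d=ray(m,p);M=np.eye(3)-np.outer(d,d);A=A+M;b=b+M@o
    return np.linalg.solve(A,b)
def onz(m,p,z):
    o,d=ray(m,p);return o+d*(z-o[2])/d[2]
E
python3 - <<'E'
from h import *
S=ctrl.camera_model("side");C=ctrl.camera_model("scene")
s=lambda x,y:(298+(x+.5)/5-.5,210+(y+.5)/5-.5);c=lambda x,y:(250+(x+.5)/5-.5,175+(y+.5)/5-.5)
P=[]
for a,b in(((172,122),(358,313)),((392,157),(466,207)),((617,192),(570,106))):
    p=tri([(S,s(*a)),(C,c(*b))]);P.append(p);print(p.round(1),(proj(S,p)-s(*a)).round(1),(proj(C,p)-c(*b)).round(1))
print("spacing",[np.linalg.norm(P[i]-P[i+1]).round(1) for i in(0,1)],"yaw",np.arctan2(*(P[2]-P[0])[:2]))
for q in((20,355),(697,482)):print("lip top",onz(S,s(*q),46).round(1))
for q in((33,450),(663,558)):print("base",onz(S,s(*q),0).round(1))
print("honey ",onz(S,(467,287),87).round(1),"pepper",onz(S,(481,228),170).round(1),"salt",onz(S,(237,300),0).round(1))
E
```

```text
[570.1  -2.4 134.7] [ 0. -0.] [0. 0.]
[ 573.1 -101.6  133.9] [-0.  0.] [-0. -0.]
[ 574.1 -200.8  135.7] [-0.   0.1] [-0.  -0.1]
spacing [np.float64(99.3), np.float64(99.2)] yaw 3.1218653625713966
lip top [496.1  48.8  46. ]
lip top [ 498.5 -256.5   46. ]
base [482.3  39.9   0. ]
base [ 492.6 -247.7    0. ]
honey  [ 531.2 -311.7   87. ] pepper [ 633.7 -319.4  170. ] salt [440.3 188.6   0. ]
```

Units first: shifts go in units of 25 mm and turns go in units of 0.2 rad. So -30 mm is -1.2, -25 mm is -1.

```bash
echo '[[85, [-1, -1.2, -0.06], [0, 0, 0]], [85, [-1, -1.2, -0.06], [0, 0, 0]], [85, [-1, -1.2, -0.06], [0, 0, 0]], [85, [-1, -1.2, -0.06], [0, 0, 0]], [85, [-1, -1.2, -0.06], [0, 0, 0]], [85, [-1, -1.2, -0.06], [0, 0, 0]], [85, [-1, -1.2, -0.06], [0, 0, 0]], [85, [-1, -1.2, -0.06], [0, 0, 0]], [85, [-1, -1.2, -0.06], [0, 0, 0]], [85, [-1, -1.2, -0.06], [0, 0, 0]]]' | python3 nudge.py 20
echo '[[85, [-1, -1.2, -0.06], [0, 0, 0]], [85, [-1, -1.2, -0.06], [0, 0, 0]], [85, [-1, -1.2, -0.06], [0, 0, 0]], [85, [-1, -1.2, -0.06], [0, 0, 0]], [85, [-1, -1.2, -0.06], [0, 0, 0]], [85, [-1, -1.2, -0.06], [0, 0, 0]], [85, [-1, -1.2, -0.06], [0, 0, 0]], [85, [-1, -1.2, -0.06], [0, 0, 0]], [85, [-1, -1.2, -0.06], [0, 0, 0]], [85, [-1, -1.2, -0.06], [0, 0, 0]]]' | python3 nudge.py
echo '[[85, [0, 0, 0], [0, 0, -0.5]], [85, [0, 0, 0], [0, 0, -0.5]], [85, [0, 0, 0], [0, 0, -0.45]], [85, [0, 0, 0], [0, -0.525, 0]], [85, [0, 0, 0], [0, -0.525, 0]], [85, [0, 0, 0], [0, -0.525, 0]], [85, [0, 0, 0], [0, -0.525, 0]], [85, [0, 0, 0], [0, -0.52, 0]], [85, [0, 0, 0], [0, 0, 0]], [85, [0, 0, 0], [0, 0, 0]]]' | python3 nudge.py
python3 - <<'E'
from h import *
s=ctrl.get_state();print(s)
m=ctrl.camera_model("wrist");cv2.imwrite("pics/w0.png",ctrl.get_image("wrist")[:,:,::-1]);print(m)
m["world_from_camera"]=np.array(m["world_from_camera"]).tolist();json.dump({k:v for k,v in m.items() if not isinstance(v,np.ndarray)},open("w0.json","w"))
E
```

```text
time_s: 0.93
eef_pos: [326.9, 245.8, 265.0]
tool_rot: [[-0.965, 0.263, -0.0], [0.263, 0.965, -0.0], [0.0, -0.0, -1.0]]
contact_force: [1.8, 0.5, -0.3]
gripper_width: 84.8
grasp_force: 0.0
time_s: 1.77
eef_pos: [489.1, -109.8, 279.9]
tool_rot: [[-0.965, 0.264, -0.0], [0.264, 0.965, 0.0], [0.0, 0.0, -1.0]]
contact_force: [1.3, 1.1, 1.0]
gripper_width: 85.1
grasp_force: 0.0
time_s: 2.6
eef_pos: [487.8, -107.8, 279.5]
tool_rot: [[-0.867, -0.021, 0.497], [-0.018, 1.0, 0.012], [-0.497, 0.001, -0.868]]
contact_force: [1.0, -1.5, 0.3]
gripper_width: 85.0
grasp_force: 0.0
{'time_s': 2.6, 'joint_pos': array([-0.49726892,  0.11826502,  1.97888502,  0.4343401 ,  0.62876749,
       -2.3888853 ]), 'qd': array([ 0.02347494,  0.01852742, -0.07530326, -0.06417871,  0.03747839,
        0.06832596]), 'joint_efforts': array([ -1.16631992, -48.13108563, -30.26559949,   3.9561899 ,
        -3.8948822 ,  -2.93214306]), 'eef_pos': array([ 487.75211872, -107.76392136,  279.48319364]), 'tool_rot': array([[-0.86744403, -0.02129388,  0.49707889],
       [-0.0177746 ,  0.99977227,  0.01181012],
       [-0.49721717,  0.00140923, -0.86762498]]), 'contact_force': array([ 1.04946263, -1.49890084,  0.32015196]), 'ft_torque': array([-0.03306953,  0.21171599,  0.00023394]), 'grasp_force': 0.0, 'gripper_width': 84.95043985875174}
{'fx': 397.32253435533175, 'fy': 397.32253435533175, 'cx': 320.17194972869993, 'cy': 248.88164395750627, 'k1': -0.017629200820614928, 'world_from_camera': array([[-2.19717723e-02,  7.07873712e-01,  7.05997202e-01,
         3.70048603e+02],
       [ 9.99758393e-01,  1.51125894e-02,  1.59613367e-02,
        -1.10740464e+02],
       [ 6.29164786e-04,  7.06177328e-01, -7.08034735e-01,
         3.54419786e+02],
       [ 0.00000000e+00,  0.00000000e+00,  0.00000000e+00,
         1.00000000e+00]])}
```

View pics/w0.png

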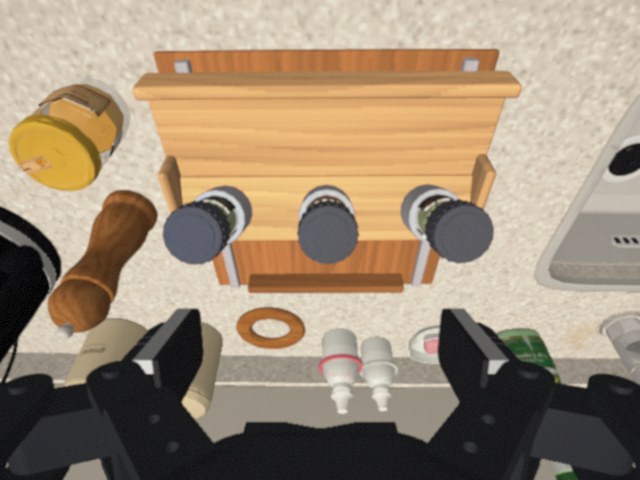

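The wrist view shows the cap-top discs at about (461,231) left, (328,234) middle and (195,234) right. The lip top edge runs from (137,92) to (519,90), and the base front edge from (155,50) to (497,50).

Run:
```python
from h import *
S=ctrl.camera_model("side");C=ctrl.camera_model("scene");W=json.load(open("w0.json")) if 0 else None
W=ctrl.camera_model("wrist")
s=lambda x,y:(298+(x+.5)/5-.5,210+(y+.5)/5-.5);c=lambda x,y:(250+(x+.5)/5-.5,175+(y+.5)/5-.5)
P=[]
for a,b,w in(((172,122),(358,313),(461,231)),((392,157),(466,207),(328,234)),((617,192),(570,106),(195,234))):
    for obs in([(S,s(*a)),(C,c(*b)),(W,w)],[(S,s(*a)),(W,w)]):
        p=tri(obs);print(p.round(1),[(proj(m,p)-q).round(1) for m,q in obs])
    print("  wrist at z=135:",onz(W,w,135).round(1))
for q in((137,92),(519,90)):print("lip top edge",onz(W,q,46).round(1))
for q in((155,50),(497,50)):print("base",onz(W,q,8).round(1))
s=ctrl.get_state();print(s["eef_pos"],s["tool_rot"],s["contact_force"],s["ft_torque"])
```

```text
[569.4  -1.8 135.4] [array([-0.3, -0.1]), array([0.1, 0.1]), array([-1. ,  0.4])]
[564.5  -3.7 140. ] [array([-0. , -0.1]), array([-0.2, -0.3])]
  wrist at z=135: [569.3  -1.  135. ]
[ 573.3 -101.1  134.8] [array([-0.2, -0.3]), array([-0.1, -0.2]), array([-0.6, -1.6])]
[584.6 -99.9 124.1] [array([ 0.1, -0.1]), array([ 0.2, -0.2])]
  wrist at z=135: [ 574.7 -100.6  135. ]
[ 574.4 -200.6  136.2] [array([-0.1, -0.2]), array([-0.2, -0.2]), array([-0.4, -1.4])]
[ 576.5 -200.9  134.5] [array([ 0.1, -0.3]), array([ 0.2, -0.8])]
  wrist at z=135: [ 577. -201.  135.]
lip top edge [ 507.3 -253.2   46. ]
lip top edge [498.8  48.7  46. ]
base [ 488.2 -245.1    8. ]
base [481.7  37.6   8. ]
[ 488.91525091 -108.10332402  280.0697375 ] [[-8.67168438e-01 -2.19861352e-02  4.97529406e-01]
 [-1.88215387e-02  9.99758151e-01  1.13749527e-02]
 [-4.97659170e-01  4.99730981e-04 -8.67372527e-01]] [0.66906543 0.54366068 0.29081117] [ 0.02711463  0.16974373 -0.03035827]
```

```bash
echo '[[85, [0, 1.4, 0], [0, 0, 0]], [85, [0, 1.4, 0], [0, 0, 0]], [85, [0, 1.4, 0], [0, 0, 0]], [85, [0, 0, 1.6], [0, 0, 0]], [85, [0, 0, 1.6], [0, 0, 0]], [85, [0, 0, 0.8], [0, 0, 0]], [85, [0, 0, 0], [0, 0, 0]], [85, [0, 0, 0], [0, 0, 0]]]' | python3 nudge.py 20
python3 - <<'E'
from h import *
s=ctrl.get_state();R=s["tool_rot"];W=ctrl.camera_model("wrist")
cv2.imwrite("pics/w1.png",ctrl.get_image("wrist")[:,:,::-1])
for P in((570,-1.5,135),):print((R.T@(np.array(P)-s["eef_pos"])).round(1),proj(W,P),[proj(W,np.array(P)+22.5*R[:,1]*k) for k in(-1,1)])
print(s["contact_force"],s["ft_torque"],s["joint_pos"])
E
```

```text
time_s: 3.32
eef_pos: [537.3, -0.9, 192.7]
tool_rot: [[-0.867, -0.025, 0.498], [-0.021, 1.0, 0.013], [-0.498, 0.001, -0.867]]
contact_force: [-0.2, -0.0, -0.2]
gripper_width: 85.0
grasp_force: 0.0
[ 0.4 -1.5 66.3] [317.94746824 274.25719084] [array([273.28337173, 274.20892528]), array([362.61549315, 274.29414465])]
[-0.17831502 -0.00373585 -0.19686699] [ 0.00940999  0.22654542 -0.00504044] [-0.17062618  0.32017493  2.03923204  0.3516154   0.28623191 -2.07867548]
```

View pics/w1.png

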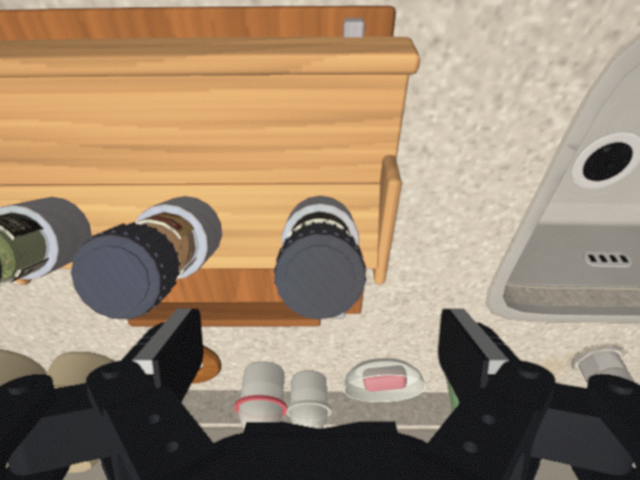

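The cap disc is centred at about (320,277), against a predicted (318,274), so it sits between the fingers. I'll descend onto it.

To row units: 25 mm is 1, -0.7 mm is -0.028.

```bash
echo '[[85, [0, -0.028, 1], [0, 0, 0]], [85, [0, 0, 1], [0, 0, 0]], [85, [0, 0, 1], [0, 0, 0]], [85, [0, 0, 0], [0, 0, 0]]]' | python3 nudge.py 20
cat > st.py <<'E'
from h import *
s=ctrl.get_state();R=s["tool_rot"]
P={"L":(570,-1.5,135),"M":(572.5,-101,135),"R":(575,-200.8,135)}
print("t",round(s["time_s"],2),"F tool",(R.T@s["contact_force"]).round(2),"T tool",(R.T@s["ft_torque"]).round(3),"w",s["gripper_width"].round(1),"g",round(s["grasp_force"],1),"q",s["joint_pos"].round(2),"zproj",round(float(R[:,2]@s["eef_pos"]),2))
print({k:(R.T@(np.array(v)-s["eef_pos"])).round(1).tolist() for k,v in P.items()},"z",R[:,2].round(3),"y",R[:,1].round(3))
E
python3 st.py
```

```text
time_s: 3.7
eef_pos: [575.6, -1.3, 127.4]
tool_rot: [[-0.866, -0.023, 0.5], [-0.019, 1.0, 0.013], [-0.5, 0.001, -0.866]]
contact_force: [-1.4, 0.1, 0.6]
gripper_width: 85.3
grasp_force: 0.0Traceback (most recent call last):
  File "st.py", line 4, in <module>
    print("t",round(s["time_s"],2),"F tool",(R.T@s["contact_force"]).round(2),"T tool",(R.T@s["ft_torque"]).round(3),"w",s["gripper_width"].round(1),"g",round(s["grasp_force"],1),"q",s["joint_pos"].round(2),"zproj",round(float(R[:,2]@s["eef_pos"]),2))
                                                                                                                         ^^^^^^^^^^^^^^^^^^^^^^^^
AttributeError: 'float' object has no attribute 'round'
```

Now I'll close the fingers.

```bash
sed -i 's/s\["gripper_width"\].round(1)/round(s["gripper_width"],1)/' st.py; python3 st.py; echo '[[40, [0, 0, 0], [0, 0, 0]], [40, [0, 0, 0], [0, 0, 0]], [40, [0, 0, 0], [0, 0, 0]], [40, [0, 0, 0], [0, 0, 0]], [40, [0, 0, 0], [0, 0, 0]], [40, [0, 0, 0], [0, 0, 0]]]' | python3 nudge.py 20; python3 st.py
```

```text
t 3.7 F tool [ 0.91  0.11 -1.23] T tool [-0.045  0.278  0.013] w 85.3 g 0.0 q [-0.16  0.49  2.02  0.69  0.14 -2.41] zproj 177.55
{'L': [1.0, -0.1, -9.4], 'M': [0.8, -99.6, -9.4], 'R': [0.5, -199.4, -9.4]} z [ 0.5    0.013 -0.866] y [-0.023  1.     0.001]
time_s: 4.2
eef_pos: [573.9, -0.5, 130.4]
tool_rot: [[-0.865, -0.024, 0.502], [-0.021, 1.0, 0.013], [-0.502, 0.001, -0.865]]
contact_force: [-4.7, 10.9, 15.0]
gripper_width: 44.5
grasp_force: 21.6
t 4.2 F tool [ -3.7   11.03 -15.23] T tool [-1.999 -0.34   0.063] w 44.5 g 21.6 q [-0.16  0.49  2.02  0.68  0.14 -2.4 ] zproj 175.26
{'L': [1.1, -0.9, -6.0], 'M': [1.0, -100.4, -6.0], 'R': [0.9, -200.3, -6.1]} z [ 0.502  0.013 -0.865] y [-0.024  1.     0.001]
```

```bash
echo '[[40, [0, 0.032, -0.06], [0, 0, 0]], [40, [0, 0, -0.04], [0, 0, 0]], [40, [0, 0, 0], [0, 0, 0]]]' | python3 nudge.py; python3 st.py
```

```text
time_s: 4.45
eef_pos: [573.0, -0.3, 131.9]
tool_rot: [[-0.865, -0.024, 0.502], [-0.021, 1.0, 0.012], [-0.502, 0.0, -0.865]]
contact_force: [3.3, 6.8, 2.2]
gripper_width: 44.1
grasp_force: 20.9
t 4.45 F tool [-4.07  6.74 -0.13] T tool [-1.22  -0.371  0.053] w 44.1 g 20.9 q [-0.15  0.48  2.02  0.66  0.15 -2.38] zproj 173.3
{'L': [1.1, -1.1, -4.1], 'M': [0.9, -100.6, -4.1], 'R': [0.8, -200.5, -4.0]} z [ 0.502  0.012 -0.865] y [-0.024  1.     0.   ]
```

To row units: 1.2 mm is 0.048, -1 mm is -0.04.

```bash
echo '[[40, [-0.04, 0.048, 0], [0, 0, 0]], [40, [0, 0, 0], [0, 0, 0]], [40, [0, 0, 0], [0, 0, 0]]]' | python3 nudge.py; python3 st.py; echo '[[40, [0, 0, -0.04], [0, 0, 0]], [40, [0, 0, 0], [0, 0, 0]], [40, [0, 0, 0], [0, 0, 0]]]' | python3 nudge.py; python3 st.py;echo '[[40, [0, 0, -0.04], [0, 0, 0]], [40, [0, 0, 0], [0, 0, 0]], [40, [0, 0, 0], [0, 0, 0]]]' | python3 nudge.py; python3 st.py
```

```text
time_s: 4.7
eef_pos: [573.4, 0.1, 131.6]
tool_rot: [[-0.865, -0.023, 0.501], [-0.02, 1.0, 0.011], [-0.501, -0.001, -0.866]]
contact_force: [-0.7, -6.1, -1.2]
gripper_width: 44.3
grasp_force: 21.1
t 4.7 F tool [ 1.35 -6.12  0.59] T tool [ 0.683  0.436 -0.047] w 44.3 g 21.1 q [-0.15  0.48  2.02  0.64  0.15 -2.36] zproj 173.16
{'L': [1.3, -1.5, -4.6], 'M': [1.1, -101.1, -4.5], 'R': [0.9, -200.9, -4.3]} z [ 0.501  0.011 -0.866] y [-0.023  1.    -0.001]
time_s: 4.95
eef_pos: [572.9, 0.1, 132.5]
tool_rot: [[-0.865, -0.023, 0.501], [-0.02, 1.0, 0.011], [-0.501, -0.001, -0.866]]
contact_force: [-1.0, -5.4, -1.4]
gripper_width: 44.5
grasp_force: 21.1
t 4.95 F tool [ 1.69 -5.38  0.7 ] T tool [ 0.65   0.468 -0.013] w 44.5 g 21.1 q [-0.15  0.48  2.02  0.63  0.15 -2.35] zproj 172.16
{'L': [1.3, -1.5, -3.6], 'M': [1.1, -101.1, -3.5], 'R': [0.9, -200.9, -3.3]} z [ 0.501  0.011 -0.866] y [-0.023  1.    -0.001]
time_s: 5.2
eef_pos: [572.4, 0.1, 133.3]
tool_rot: [[-0.865, -0.023, 0.501], [-0.02, 1.0, 0.011], [-0.501, -0.001, -0.866]]
contact_force: [0.5, -5.0, -4.0]
gripper_width: 44.5
grasp_force: 21.1
t 5.2 F tool [ 1.65 -4.98  3.62] T tool [0.648 0.46  0.01 ] w 44.5 g 21.1 q [-0.15  0.48  2.02  0.63  0.15 -2.34] zproj 171.2
{'L': [1.3, -1.5, -2.7], 'M': [1.1, -101.1, -2.6], 'R': [0.9, -200.9, -2.4]} z [ 0.501  0.011 -0.866] y [-0.023  1.    -0.001]
```

```bash
echo '[[40, [0, -0.02, -0.04], [0, 0, 0]], [40, [0, 0, 0], [0, 0, 0]], [40, [0, 0, 0], [0, 0, 0]]]' | python3 nudge.py; python3 st.py; echo '[[40, [0, 0, -0.04], [0, 0, 0]], [40, [0, 0, 0], [0, 0, 0]], [40, [0, 0, 0], [0, 0, 0]]]' | python3 nudge.py; python3 st.py;echo '[[40, [0, 0, -0.04], [0, 0, 0]], [40, [0, 0, 0], [0, 0, 0]], [40, [0, 0, 0], [0, 0, 0]]]' | python3 nudge.py; python3 st.py
```

```text
time_s: 5.45
eef_pos: [572.0, -0.1, 134.0]
tool_rot: [[-0.865, -0.023, 0.5], [-0.02, 1.0, 0.011], [-0.501, -0.0, -0.866]]
contact_force: [2.0, -1.8, -5.7]
gripper_width: 44.5
grasp_force: 21.3
t 5.45 F tool [ 1.15 -1.84  5.87] T tool [0.13  0.319 0.023] w 44.5 g 21.3 q [-0.15  0.48  2.02  0.62  0.15 -2.34] zproj 170.27
{'L': [1.3, -1.4, -1.9], 'M': [1.1, -100.9, -1.8], 'R': [0.9, -200.7, -1.7]} z [ 0.5    0.011 -0.866] y [-0.023  1.    -0.   ]
time_s: 5.7
eef_pos: [571.7, -0.0, 134.7]
tool_rot: [[-0.865, -0.023, 0.5], [-0.02, 1.0, 0.011], [-0.501, -0.0, -0.866]]
contact_force: [3.8, -2.6, -6.0]
gripper_width: 44.5
grasp_force: 21.4
t 5.7 F tool [-0.22 -2.72  7.01] T tool [0.345 0.33  0.007] w 44.5 g 21.4 q [-0.15  0.48  2.02  0.62  0.15 -2.34] zproj 169.46
{'L': [1.3, -1.4, -1.1], 'M': [1.1, -100.9, -1.0], 'R': [1.0, -200.8, -0.9]} z [ 0.5    0.011 -0.866] y [-0.023  1.    -0.   ]
time_s: 5.95
eef_pos: [571.1, -0.0, 135.5]
tool_rot: [[-0.866, -0.023, 0.5], [-0.02, 1.0, 0.012], [-0.5, -0.0, -0.866]]
contact_force: [3.5, -4.4, -6.7]
gripper_width: 44.4
grasp_force: 21.6
t 5.95 F tool [ 0.44 -4.44  7.48] T tool [0.448 0.293 0.047] w 44.4 g 21.6 q [-0.15  0.47  2.02  0.61  0.15 -2.33] zproj 168.42
{'L': [1.2, -1.4, -0.2], 'M': [1.1, -101.0, -0.1], 'R': [0.9, -200.8, 0.0]} z [ 0.5    0.012 -0.866] y [-0.023  1.    -0.   ]
```

```bash
echo '[[40, [0, -0.016, 0.1], [0, 0, 0]], [40, [0, 0, 0.08], [0, 0, 0]], [40, [0, 0, 0], [0, 0, 0]], [40, [0, 0, 0], [0, 0, 0]]]' | python3 nudge.py; python3 st.py; echo '[[40, [0, 0, 0], [0, 0, 0.25]], [40, [0, 0, 0], [0, 0, 0]], [40, [0, 0, 0], [0, 0, 0]]]' | python3 nudge.py; python3 st.py; echo '[[40, [0, 0, 0], [0, 0, 0.25]], [40, [0, 0, 0], [0, 0, 0]], [40, [0, 0, 0], [0, 0, 0]]]' | python3 nudge.py; python3 st.py
```

```text
time_s: 6.28
eef_pos: [573.4, -0.2, 131.5]
tool_rot: [[-0.866, -0.023, 0.5], [-0.02, 1.0, 0.012], [-0.5, 0.0, -0.866]]
contact_force: [-0.4, 1.4, -0.5]
gripper_width: 44.5
grasp_force: 22.1
t 6.28 F tool [0.62 1.37 0.27] T tool [-0.346  0.115 -0.021] w 44.5 g 22.1 q [-0.15  0.48  2.02  0.64  0.15 -2.36] zproj 172.88
{'L': [1.2, -1.3, -4.7], 'M': [1.0, -100.8, -4.6], 'R': [0.9, -200.6, -4.6]} z [ 0.5    0.012 -0.866] y [-0.023  1.     0.   ]
time_s: 6.53
eef_pos: [573.3, -0.3, 131.6]
tool_rot: [[-0.866, 0.019, 0.5], [0.029, 1.0, 0.012], [-0.5, 0.025, -0.866]]
contact_force: [-0.3, 1.4, -0.6]
gripper_width: 44.3
grasp_force: 22.1
t 6.53 F tool [0.59 1.33 0.41] T tool [-0.293  0.188  0.074] w 44.3 g 22.1 q [-0.15  0.48  2.02  0.64  0.15 -2.31] zproj 172.84
{'L': [1.2, -1.2, -4.6], 'M': [-3.9, -100.6, -4.5], 'R': [-8.9, -200.3, -4.4]} z [ 0.5    0.012 -0.866] y [0.019 1.    0.025]
time_s: 6.78
eef_pos: [573.3, -0.3, 131.6]
tool_rot: [[-0.864, 0.062, 0.5], [0.078, 0.997, 0.012], [-0.498, 0.049, -0.866]]
contact_force: [0.0, -1.2, -0.6]
gripper_width: 44.3
grasp_force: 22.1
t 6.78 F tool [ 0.17 -1.26  0.51] T tool [-0.055  0.156  0.147] w 44.3 g 22.1 q [-0.15  0.48  2.02  0.64  0.15 -2.26] zproj 172.88
{'L': [1.1, -1.2, -4.6], 'M': [-8.8, -100.2, -4.5], 'R': [-18.7, -199.6, -4.4]} z [ 0.5    0.012 -0.866] y [0.062 0.997 0.049]
```

To row units: 0.05 rad is 0.25.

```bash
for i in 1; do echo '[[40, [0, 0, 0], [0, 0, 0.25]], [40, [0, 0, 0], [0, 0, 0.25]], [40, [0, 0, 0], [0, 0, 0]]]' | python3 nudge.py >/dev/null; python3 st.py|head -1; echo '[[40, [0, 0, 0], [0, 0, 0.25]], [40, [0, 0, 0], [0, 0, 0]]]' | python3 nudge.py>/dev/null; python3 st.py|head -1; echo '[[40, [0, 0, 0], [0, 0, 0.25]], [40, [0, 0, 0], [0, 0, 0]]]' | python3 nudge.py>/dev/null; python3 st.py; done
```

```text
t 7.03 F tool [ 0.64 -3.81  1.05] T tool [0.432 0.171 0.107] w 44.2 g 22.1 q [-0.15  0.48  2.02  0.64  0.15 -2.16] zproj 172.93
t 7.2 F tool [-0.64 -4.76  0.5 ] T tool [0.637 0.136 0.103] w 44.7 g 22.1 q [-0.15  0.48  2.02  0.64  0.15 -2.11] zproj 172.97
t 7.37 F tool [-0.36 -5.81  4.5 ] T tool [0.842 0.169 0.077] w 44.4 g 21.8 q [-0.15  0.48  2.02  0.64  0.15 -2.06] zproj 172.99
{'L': [0.9, -1.0, -4.8], 'M': [-28.7, -96.1, -4.6], 'R': [-58.3, -191.4, -4.5]} z [ 0.5    0.011 -0.866] y [0.234 0.961 0.147]
```

```bash
echo '[[40, [0, -0.02, 0], [0, 0, 0.25]], [40, [0, 0, 0], [0, 0, 0]]]' | python3 nudge.py >/dev/null; python3 st.py|head -1; echo '[[40, [0, 0, 0], [0, 0, 0.25]], [40, [0, 0, 0], [0, 0, 0]]]' | python3 nudge.py>/dev/null; python3 st.py|head -1; echo '[[40, [0, -0.012, 0], [0, 0, 0.25]], [40, [0, 0, 0], [0, 0, 0]]]' | python3 nudge.py>/dev/null; python3 st.py|head -1;  echo '[[40, [0, 0, 0], [0, 0, 0.25]], [40, [0, 0, 0], [0, 0, 0]]]' | python3 nudge.py>/dev/null; python3 st.py
```

```text
t 7.53 F tool [-0.92 -2.71  6.08] T tool [0.316 0.061 0.124] w 44.1 g 21.8 q [-0.16  0.48  2.02  0.65  0.15 -2.02] zproj 172.99
t 7.7 F tool [-1.54 -4.69  5.18] T tool [ 0.668 -0.008  0.151] w 44.5 g 21.8 q [-0.16  0.48  2.02  0.65  0.15 -1.97] zproj 173.02
t 7.87 F tool [-2.3  -2.91  5.6 ] T tool [ 0.451 -0.021  0.134] w 44.3 g 21.8 q [-0.16  0.48  2.02  0.65  0.15 -1.92] zproj 173.01
t 8.03 F tool [-1.96 -4.94  5.17] T tool [ 0.648 -0.074  0.138] w 44.5 g 21.8 q [-0.16  0.48  2.02  0.65  0.15 -1.87] zproj 172.99
{'L': [0.8, -0.6, -4.7], 'M': [-47.0, -88.0, -4.6], 'R': [-94.9, -175.5, -4.5]} z [ 0.5    0.011 -0.866] y [0.394 0.887 0.239]
```

To row units: 0.7 mm is 0.028, -0.4 mm is -0.016, 0.05 rad is 0.25.

```bash
echo '[[40, [0, -0.016, 0.028], [0, 0, 0.25]], [40, [0, 0, 0], [0, 0, 0]]]' | python3 nudge.py >/dev/null; python3 st.py|head -1; echo '[[40, [0, -0.008, 0.02], [0, 0, 0.25]], [40, [0, 0, 0], [0, 0, 0]]]' | python3 nudge.py>/dev/null; python3 st.py|head -1; echo '[[40, [0, -0.012, 0], [0, 0, 0.25]], [40, [0, 0, 0], [0, 0, 0]]]' | python3 nudge.py>/dev/null; python3 st.py|head -1;  echo '[[40, [0, -0.008, 0], [0, 0, 0.25]], [40, [0, 0, 0], [0, 0, 0]]]' | python3 nudge.py>/dev/null; python3 st.py
```

```text
t 8.2 F tool [-2.3  -2.14  2.07] T tool [ 0.226 -0.006  0.13 ] w 44.4 g 22.0 q [-0.16  0.49  2.02  0.66  0.15 -1.83] zproj 173.68
t 8.37 F tool [-2.06 -1.38 -1.07] T tool [ 0.232 -0.005  0.08 ] w 44.3 g 22.3 q [-0.16  0.49  2.02  0.67  0.15 -1.79] zproj 174.15
t 8.53 F tool [-0.82  0.86 -0.34] T tool [-0.094  0.047  0.112] w 43.9 g 22.2 q [-0.16  0.49  2.02  0.67  0.15 -1.74] zproj 174.16
t 8.7 F tool [-0.39  1.75 -1.1 ] T tool [-0.233  0.001 -0.34 ] w 44.5 g 22.3 q [-0.16  0.49  2.02  0.67  0.15 -1.7 ] zproj 174.19
{'L': [0.7, -0.0, -5.8], 'M': [-63.4, -76.2, -5.7], 'R': [-127.6, -152.6, -5.6]} z [ 0.501  0.012 -0.866] y [0.538 0.779 0.322]
```

To row units: 0.2 mm is 0.008, -0.015 rad is -0.075.

```bash
echo '[[40, [0, 0.008, 0], [0, 0, -0.075]], [40, [0, 0, 0], [0, 0, 0]]]' | python3 nudge.py >/dev/null; python3 st.py|head -1; echo '[[40, [0, 0, -0.04], [0, 0, 0]], [40, [0, 0, 0], [0, 0, 0]], [40, [0, 0, 0], [0, 0, 0]]]' | python3 nudge.py>/dev/null; python3 st.py|head -1; echo '[[40, [0, 0, -0.04], [0, 0, 0]], [40, [0, 0, 0], [0, 0, 0]], [40, [0, 0, 0], [0, 0, 0]]]' | python3 nudge.py>/dev/null; python3 st.py|head -1;  echo '[[40, [0, 0, -0.04], [0, 0, 0]], [40, [0, 0, 0], [0, 0, 0]], [40, [0, 0, 0], [0, 0, 0]]]' | python3 nudge.py>/dev/null; python3 st.py|head -1;  echo '[[40, [0, 0, -0.04], [0, 0, 0]], [40, [0, 0, 0], [0, 0, 0]], [40, [0, 0, 0], [0, 0, 0]]]' | python3 nudge.py>/dev/null; python3 st.py
```

```text
t 8.87 F tool [-0.64  0.9  -2.98] T tool [-0.137  0.016 -0.17 ] w 44.8 g 22.4 q [-0.16  0.49  2.02  0.67  0.15 -1.71] zproj 174.12
t 9.12 F tool [-0.76  1.72  4.89] T tool [-0.292 -0.041 -0.119] w 44.6 g 21.9 q [-0.16  0.48  2.02  0.66  0.15 -1.7 ] zproj 173.19
t 9.37 F tool [-1.49  2.63  5.68] T tool [-0.336 -0.016 -0.024] w 44.0 g 21.8 q [-0.16  0.48  2.02  0.65  0.15 -1.69] zproj 172.19
t 9.62 F tool [-1.29  2.93  7.84] T tool [-0.36  -0.067 -0.117] w 44.3 g 21.7 q [-0.16  0.48  2.02  0.65  0.15 -1.69] zproj 171.17
t 9.87 F tool [-1.03  2.29  8.44] T tool [-0.248 -0.015 -0.044] w 44.3 g 21.7 q [-0.16  0.48  2.03  0.64  0.15 -1.68] zproj 170.13
{'L': [0.6, 0.0, -2.0], 'M': [-62.4, -77.0, -1.9], 'R': [-125.7, -154.2, -1.8]} z [ 0.5    0.012 -0.866] y [0.529 0.787 0.316]
```

Left cap passes: it was about 0.7 rad short and now lifts the jar straight away. I'll lower it, release and move on to the middle jar.

To row units: 2 mm is 0.08.

```bash
echo '[[40, [0, 0, 0.08], [0, 0, 0]], [40, [0, 0, 0.08], [0, 0, 0]], [85, [0, 0, 0], [0, 0, 0]], [85, [0, 0, 0], [0, 0, 0]], [85, [0, 0, 0], [0, 0, 0]], [85, [0, 0, 0], [0, 0, 0]]]' | python3 nudge.py ; echo '[[85, [0, 0, -1], [0, 0, 0]], [85, [0, 0, -1], [0, 0, 0]], [85, [0, 0, -0.8], [0, 0, -0.575]], [85, [0, 0, 0], [0, 0, -0.575]], [85, [0, 0, 0], [0, 0, -0.575]], [85, [0, 0, 0], [0, 0, -0.575]], [85, [0, 0, 0], [0, 0, -0.575]], [85, [0, 0, 0], [0, 0, -0.575]], [85, [0, -1.32, 0], [0, 0, 0]], [85, [0, -1.32, 0], [0, 0, 0]], [85, [0, -1.32, 0], [0, 0, 0]], [85, [0, 0, 0], [0, 0, 0]]]' | python3 nudge.py; echo '[[85, [0, 0, 0], [0, 0, 0]]]' | python3 nudge.py>/dev/null; python3 st.py
```

```text
time_s: 10.37
eef_pos: [573.1, -1.8, 130.1]
tool_rot: [[-0.685, 0.53, 0.5], [0.617, 0.787, 0.012], [-0.387, 0.316, -0.866]]
contact_force: [0.1, -0.3, 0.0]
gripper_width: 85.1
grasp_force: 0.0
time_s: 11.37
eef_pos: [542.1, -105.1, 191.7]
tool_rot: [[-0.864, -0.024, 0.502], [-0.023, 1.0, 0.008], [-0.502, -0.005, -0.865]]
contact_force: [0.2, -0.2, 0.5]
gripper_width: 85.0
grasp_force: 0.0
t 11.45 F tool [ 0.17  0.49 -0.18] T tool [-0.014  0.257  0.059] w 84.9 g 0.0 q [-0.42  0.34  2.    0.62  0.38 -2.54] zproj 104.2
{'L': [0.7, 99.8, 64.0], 'M': [0.7, 0.3, 64.3], 'R': [0.8, -99.5, 64.6]} z [ 0.5    0.01  -0.866] y [-0.024  1.    -0.003]
```

To row units: 24 mm is 0.96, 23 mm is 0.92.

```bash
echo '[[85, [0, 0.048, 0.96], [0, 0, 0]], [85, [0, 0, 0.96], [0, 0, 0]], [85, [0, 0, 0.92], [0, 0, 0]], [85, [0, 0, 0], [0, 0, 0]]]' | python3 nudge.py >/dev/null; python3 st.py; echo '[[40, [0, 0, 0], [0, 0, 0]], [40, [0, 0, 0], [0, 0, 0]], [40, [0, 0, 0], [0, 0, 0]], [40, [0, 0, 0], [0, 0, 0]], [40, [0, 0, 0], [0, 0, 0]], [40, [0, 0, 0], [0, 0, 0]]]' | python3 nudge.py; python3 st.py
```

```text
t 11.78 F tool [ 1.93  0.88 -0.34] T tool [-0.017  0.261 -0.013] w 85.1 g 0.0 q [-0.37  0.51  1.99  0.88  0.25 -2.79] zproj 175.66
{'L': [-0.8, 95.3, -9.4], 'M': [-0.4, -4.2, -9.5], 'R': [-0.1, -104.0, -9.6]} z [ 0.497  0.013 -0.868] y [-0.029  1.    -0.001]
time_s: 12.28
eef_pos: [577.2, -99.7, 131.3]
tool_rot: [[-0.864, -0.026, 0.503], [-0.025, 1.0, 0.008], [-0.503, -0.006, -0.864]]
contact_force: [-1.7, -12.3, 4.1]
gripper_width: 44.6
grasp_force: 21.3
t 12.28 F tool [ -0.3  -12.3   -4.47] T tool [ 1.903  0.303 -0.14 ] w 44.6 g 21.3 q [-0.38  0.5   1.99  0.88  0.25 -2.79] zproj 176.06
{'L': [1.9, 98.3, -6.0], 'M': [2.2, -1.2, -5.5], 'R': [2.6, -101.1, -5.1]} z [ 0.503  0.008 -0.864] y [-0.026  1.    -0.006]
```

```bash
echo '[[40, [0, -0.044, -0.024], [0, 0, 0]], [40, [0, 0, 0], [0, 0, 0]], [40, [0, 0, 0], [0, 0, 0]]]' | python3 nudge.py >/dev/null; python3 st.py|head -1; echo '[[40, [0, 0, -0.04], [0, 0, 0]], [40, [0, 0, 0], [0, 0, 0]], [40, [0, 0, 0], [0, 0, 0]]]' | python3 nudge.py>/dev/null; python3 st.py|head -1; echo '[[40, [0, 0, -0.04], [0, 0, 0]], [40, [0, 0, 0], [0, 0, 0]], [40, [0, 0, 0], [0, 0, 0]]]' | python3 nudge.py>/dev/null; python3 st.py|head -1;  echo '[[40, [0, 0, -0.04], [0, 0, 0]], [40, [0, 0, 0], [0, 0, 0]], [40, [0, 0, 0], [0, 0, 0]]]' | python3 nudge.py>/dev/null; python3 st.py
```

```text
t 12.53 F tool [-3.4  -4.63  1.08] T tool [ 0.891 -0.398 -0.07 ] w 44.5 g 21.0 q [-0.38  0.5   1.99  0.88  0.26 -2.79] zproj 175.26
t 12.78 F tool [-3.82 -5.33  0.75] T tool [ 0.924 -0.389 -0.078] w 44.3 g 21.0 q [-0.38  0.49  1.99  0.87  0.26 -2.78] zproj 174.36
t 13.03 F tool [-4.14 -6.03  4.33] T tool [ 0.971 -0.457 -0.072] w 44.4 g 21.1 q [-0.38  0.49  1.99  0.87  0.26 -2.78] zproj 173.37
t 13.28 F tool [-3.58 -6.02  5.44] T tool [ 1.018 -0.358 -0.119] w 44.2 g 21.2 q [-0.38  0.49  1.99  0.86  0.26 -2.78] zproj 172.31
{'L': [1.6, 98.5, -2.9], 'M': [2.0, -1.0, -2.7], 'R': [2.3, -100.8, -2.4]} z [ 0.502  0.01  -0.865] y [-0.027  1.    -0.004]
```

Units first: shifts go in units of 25 mm and turns go in units of 0.2 rad. So -1 mm is -0.04, -0.6 mm is -0.024.

```bash
echo '[[40, [-0.016, -0.024, -0.04], [0, 0, 0]], [40, [0, 0, 0], [0, 0, 0]], [40, [0, 0, 0], [0, 0, 0]]]' | python3 nudge.py >/dev/null; python3 st.py|head -1; echo '[[40, [0, 0, 0.08], [0, 0, 0]], [40, [0, 0, 0.06], [0, 0, 0]], [40, [0, 0, 0], [0, 0, 0]], [40, [0, 0, 0], [0, 0, 0]]]' | python3 nudge.py>/dev/null; python3 st.py|head -1; echo '[[40, [0, 0, 0.012], [0, 0, 0.25]], [40, [0, 0, 0], [0, 0, 0.25]], [40, [0, 0, 0], [0, 0, 0]]]' | python3 nudge.py>/dev/null; python3 st.py|head -1;  echo '[[40, [0, 0, 0], [0, 0, 0.25]], [40, [0, 0, 0], [0, 0, 0.25]], [40, [0, 0, 0], [0, 0, 0]]]' | python3 nudge.py>/dev/null; python3 st.py;  echo '[[40, [0, 0, 0], [0, 0, 0.25]], [40, [0, 0, 0], [0, 0, 0]]]' | python3 nudge.py>/dev/null; python3 st.py|head -1
```

```text
t 13.53 F tool [-2.63 -2.91  6.43] T tool [ 0.494 -0.194 -0.041] w 44.3 g 21.5 q [-0.38  0.49  1.99  0.85  0.26 -2.77] zproj 170.8
t 13.87 F tool [-4.7  -4.53 -2.5 ] T tool [ 0.605 -0.562 -0.084] w 44.4 g 22.2 q [-0.38  0.5   1.99  0.87  0.26 -2.78] zproj 174.33
t 14.12 F tool [-5.16 -5.55 -8.97] T tool [ 0.841 -0.508  0.072] w 44.0 g 22.8 q [-0.38  0.5   1.99  0.87  0.26 -2.68] zproj 174.64
t 14.37 F tool [-5.93 -6.78 -8.09] T tool [ 1.054 -0.523  0.075] w 44.6 g 22.9 q [-0.38  0.5   1.99  0.87  0.26 -2.58] zproj 174.72
{'L': [21.5, 96.7, -5.7], 'M': [1.7, -0.9, -5.5], 'R': [-18.1, -98.7, -5.2]} z [ 0.501  0.01  -0.865] y [0.149 0.984 0.098]
t 14.53 F tool [-5.07 -6.5  -8.37] T tool [ 1.277 -0.567  0.112] w 44.4 g 22.9 q [-0.38  0.5   1.99  0.87  0.26 -2.53] zproj 174.76
```

To row units: -0.8 mm is -0.032, -0.6 mm is -0.024, 0.05 rad is 0.25.

```bash
echo '[[40, [-0.02, -0.024, -0.032], [0, 0, 0]], [40, [0, 0, 0], [0, 0, 0.25]], [40, [0, 0, 0], [0, 0, 0]]]' | python3 nudge.py >/dev/null; python3 st.py|head -1; echo '[[40, [0, 0, 0], [0, 0, 0.25]], [40, [0, 0, 0], [0, 0, 0]]]' | python3 nudge.py>/dev/null; python3 st.py|head -1; echo '[[40, [0, 0, 0], [0, 0, 0.25]], [40, [0, 0, 0], [0, 0, 0]]]' | python3 nudge.py>/dev/null; python3 st.py|head -1;  echo '[[40, [0, 0, 0], [0, 0, 0.25]], [40, [0, 0, 0], [0, 0, 0]]]' | python3 nudge.py>/dev/null; python3 st.py
```

```text
t 14.78 F tool [-5.21 -2.62  1.87] T tool [ 0.725 -0.498  0.121] w 44.3 g 21.9 q [-0.38  0.5   1.99  0.87  0.26 -2.48] zproj 173.58
t 14.95 F tool [-4.54 -3.86  1.66] T tool [ 0.882 -0.515  0.096] w 44.6 g 21.9 q [-0.38  0.5   1.99  0.87  0.26 -2.43] zproj 173.63
t 15.12 F tool [-4.39 -4.61  1.37] T tool [ 0.962 -0.548  0.114] w 44.4 g 21.9 q [-0.38  0.5   1.99  0.87  0.26 -2.38] zproj 173.66
t 15.28 F tool [-5.29 -4.96  2.  ] T tool [ 1.124 -0.528  0.09 ] w 44.4 g 21.9 q [-0.38  0.5   1.99  0.87  0.26 -2.33] zproj 173.63
{'L': [44.8, 88.9, -5.3], 'M': [1.5, -0.7, -5.0], 'R': [-41.9, -90.6, -4.8]} z [ 0.5    0.01  -0.866] y [0.355 0.91  0.216]
```

To row units: -0.5 mm is -0.02, 0.2 mm is 0.008, 0.05 rad is 0.25.

```bash
echo '[[40, [-0.02, -0.02, 0.008], [0, 0, 0.25]], [40, [0, 0, 0], [0, 0, 0]]]' | python3 nudge.py >/dev/null; python3 st.py|head -1; echo '[[40, [0, 0, 0], [0, 0, 0.25]], [40, [0, 0, 0], [0, 0, 0]]]' | python3 nudge.py>/dev/null; python3 st.py|head -1; echo '[[40, [0, 0, 0], [0, 0, 0.2]], [40, [0, 0, 0], [0, 0, 0]]]' | python3 nudge.py>/dev/null; python3 st.py|head -1;  echo '[[40, [0, 0, 0], [0, 0, 0.2]], [40, [0, 0, 0], [0, 0, 0]]]' | python3 nudge.py>/dev/null; python3 st.py
```

```text
t 15.45 F tool [-3.59 -3.49  0.61] T tool [ 0.762 -0.309  0.085] w 44.4 g 22.0 q [-0.38  0.5   1.98  0.86  0.26 -2.28] zproj 173.43
t 15.62 F tool [-2.9  -4.35  0.83] T tool [ 0.97  -0.359 -0.432] w 44.2 g 22.0 q [-0.38  0.5   1.98  0.86  0.26 -2.23] zproj 173.45
t 15.78 F tool [-4.15 -4.75 -0.32] T tool [ 1.086 -0.405 -0.517] w 44.5 g 22.0 q [-0.38  0.5   1.98  0.86  0.26 -2.19] zproj 173.42
t 15.95 F tool [-2.95 -5.91 -0.7 ] T tool [ 1.208 -0.443 -0.467] w 44.0 g 22.0 q [-0.38  0.5   1.98  0.86  0.26 -2.15] zproj 173.45
{'L': [59.9, 80.0, -5.5], 'M': [1.5, -0.6, -5.3], 'R': [-57.1, -81.4, -5.2]} z [ 0.5    0.011 -0.866] y [0.488 0.822 0.292]
```

```bash
echo '[[40, [-0.012, -0.02, 0], [0, 0, -0.1]], [40, [0, 0, 0], [0, 0, 0]], [40, [0, 0, 0], [0, 0, 0]]]' | python3 nudge.py >/dev/null; python3 st.py|head -1; echo '[[40, [0, 0, -0.04], [0, 0, 0]], [40, [0, 0, 0], [0, 0, 0]], [40, [0, 0, 0], [0, 0, 0]]]' | python3 nudge.py>/dev/null; python3 st.py|head -1; echo '[[40, [0, 0, -0.04], [0, 0, 0]], [40, [0, 0, 0], [0, 0, 0]], [40, [0, 0, 0], [0, 0, 0]]]' | python3 nudge.py>/dev/null; python3 st.py|head -1;  echo '[[40, [0, 0, -0.04], [0, 0, 0]], [40, [0, 0, 0], [0, 0, 0]], [40, [0, 0, 0], [0, 0, 0]]]' | python3 nudge.py>/dev/null; python3 st.py|head -1;  echo '[[40, [0, 0, -0.04], [0, 0, 0]], [40, [0, 0, 0], [0, 0, 0]], [40, [0, 0, 0], [0, 0, 0]]]' | python3 nudge.py>/dev/null; python3 st.py
```

```text
t 16.2 F tool [-1.69 -0.5  -0.86] T tool [ 0.431 -0.195 -0.089] w 44.5 g 22.0 q [-0.39  0.5   1.98  0.87  0.26 -2.17] zproj 173.36
t 16.45 F tool [-1.38 -0.72  5.33] T tool [ 0.35  -0.056 -0.127] w 44.3 g 21.7 q [-0.39  0.49  1.98  0.86  0.27 -2.17] zproj 172.41
t 16.7 F tool [-0.6   0.97  6.61] T tool [ 0.278  0.056 -0.071] w 44.4 g 21.6 q [-0.39  0.49  1.99  0.86  0.27 -2.16] zproj 171.42
t 16.95 F tool [-0.18  1.27  8.58] T tool [ 0.249  0.096 -0.114] w 44.3 g 21.6 q [-0.39  0.49  1.99  0.85  0.27 -2.16] zproj 170.46
t 17.2 F tool [0.66 1.07 9.24] T tool [ 0.242  0.167 -0.125] w 44.2 g 21.8 q [-0.39  0.49  1.99  0.85  0.27 -2.16] zproj 169.47
{'L': [58.4, 81.4, -1.5], 'M': [1.7, -0.4, -1.4], 'R': [-55.2, -82.4, -1.3]} z [ 0.5    0.012 -0.866] y [0.473 0.834 0.284]
```

Middle cap passes: about 0.55 rad short before, and now it lifts at once. On to the right jar, keeping the wrist angle so the last joint stays within range.

```bash
echo '[[40, [0, 0, 0.08], [0, 0, 0]], [40, [0, 0, 0.08], [0, 0, 0]], [85, [0, 0, 0], [0, 0, 0]], [85, [0, 0, 0], [0, 0, 0]], [85, [0, 0, 0], [0, 0, 0]], [85, [0, 0, 0], [0, 0, 0]]]' | python3 nudge.py|tail -2 ; echo '[[85, [0, 0, -1], [0, 0, 0]], [85, [0, 0, -1], [0, 0, 0]], [85, [0, 0, -0.8], [0, 0, 0]], [85, [-0.76, -1.092, 0], [0, 0, 0]], [85, [-0.76, -1.092, 0], [0, 0, 0]], [85, [-0.76, -1.096, 0], [0, 0, 0]], [85, [0, 0, 0], [0, 0, 0]], [85, [0, 0, 0], [0, 0, 0]]]' | python3 nudge.py; python3 st.py
```

```text
gripper_width: 84.8
grasp_force: 0.0
time_s: 18.37
eef_pos: [544.2, -204.2, 192.1]
tool_rot: [[-0.723, 0.475, 0.501], [0.554, 0.833, 0.01], [-0.412, 0.284, -0.866]]
contact_force: [0.5, 1.1, -0.4]
gripper_width: 85.0
grasp_force: 0.0
t 18.37 F tool [0.44 1.04 0.61] T tool [ 0.139  0.22  -0.015] w 85.0 g 0.0 q [-0.63  0.39  1.91  0.67  0.51 -2.15] zproj 104.11
{'L': [117.1, 164.8, 64.3], 'M': [60.2, 83.1, 64.6], 'R': [3.1, 1.2, 64.8]} z [ 0.501  0.01  -0.866] y [0.475 0.833 0.284]
```

```bash
echo '[[85, [0.056, 0.064, 0.96], [0, 0, 0]], [85, [0, 0, 0.96], [0, 0, 0]], [85, [0, 0, 0.92], [0, 0, 0]], [85, [0, 0, 0], [0, 0, 0]]]' | python3 nudge.py >/dev/null; python3 st.py; echo '[[40, [0, 0, 0], [0, 0, 0]], [40, [0, 0, 0], [0, 0, 0]], [40, [0, 0, 0], [0, 0, 0]], [40, [0, 0, 0], [0, 0, 0]], [40, [0, 0, 0], [0, 0, 0]], [40, [0, 0, 0], [0, 0, 0]]]' | python3 nudge.py; python3 st.py
```

```text
t 18.7 F tool [ 1.61 -0.83 -0.06] T tool [0.152 0.238 0.057] w 84.9 g 0.0 q [-0.57  0.53  1.9   0.84  0.39 -2.3 ] zproj 175.0
{'L': [112.1, 161.2, -8.8], 'M': [55.4, 79.5, -8.9], 'R': [-1.6, -2.6, -9.1]} z [ 0.497  0.014 -0.868] y [0.473 0.834 0.285]
time_s: 19.2
eef_pos: [579.7, -200.4, 131.7]
tool_rot: [[-0.724, 0.474, 0.502], [0.552, 0.834, 0.009], [-0.414, 0.284, -0.865]]
contact_force: [0.9, -6.3, -0.4]
gripper_width: 44.6
grasp_force: 24.4
t 19.2 F tool [-3.97 -4.89  0.76] T tool [ 0.877 -0.197 -0.069] w 44.6 g 24.4 q [-0.58  0.53  1.9   0.83  0.39 -2.3 ] zproj 175.09
{'L': [115.5, 162.2, -5.9], 'M': [58.7, 80.4, -5.5], 'R': [1.8, -1.6, -5.2]} z [ 0.502  0.009 -0.865] y [0.474 0.834 0.284]
```

To row units: -0.5 mm is -0.02, -0.4 mm is -0.016.

```bash
echo '[[40, [-0.02, -0.016, 0], [0, 0, 0]], [40, [0, 0, 0], [0, 0, 0]], [40, [0, 0, 0], [0, 0, 0]]]' | python3 nudge.py >/dev/null; python3 st.py|head -1; echo '[[40, [0, 0, -0.04], [0, 0, 0]], [40, [0, 0, 0], [0, 0, 0]], [40, [0, 0, 0], [0, 0, 0]]]' | python3 nudge.py>/dev/null; python3 st.py|head -1; echo '[[40, [0, 0, -0.04], [0, 0, 0]], [40, [0, 0, 0], [0, 0, 0]], [40, [0, 0, 0], [0, 0, 0]]]' | python3 nudge.py>/dev/null; python3 st.py|head -1;  echo '[[40, [0, 0, -0.04], [0, 0, 0]], [40, [0, 0, 0], [0, 0, 0]], [40, [0, 0, 0], [0, 0, 0]]]' | python3 nudge.py>/dev/null; python3 st.py
```

```text
t 19.45 F tool [ -3.39  -2.56 -10.  ] T tool [ 0.484 -0.27  -0.026] w 44.3 g 25.2 q [-0.58  0.53  1.9   0.83  0.39 -2.3 ] zproj 174.89
t 19.7 F tool [-4.4  -2.39  0.27] T tool [ 0.457 -0.648 -0.083] w 44.4 g 24.5 q [-0.58  0.53  1.9   0.83  0.39 -2.29] zproj 174.12
t 19.95 F tool [-5.32 -1.4   0.36] T tool [ 0.461 -0.645 -0.005] w 44.2 g 24.5 q [-0.58  0.52  1.9   0.83  0.39 -2.29] zproj 173.17
t 20.2 F tool [-5.2  -2.55 -0.08] T tool [ 0.409 -0.638 -0.061] w 44.0 g 24.5 q [-0.58  0.52  1.9   0.83  0.4  -2.29] zproj 172.21
{'L': [115.4, 162.3, -3.6], 'M': [58.7, 80.5, -3.4], 'R': [1.8, -1.5, -3.2]} z [ 0.501  0.011 -0.865] y [0.473 0.834 0.284]
```

To row units: -1 mm is -0.04.

```bash
echo '[[40, [0, 0, -0.04], [0, 0, 0]], [40, [0, 0, 0], [0, 0, 0]], [40, [0, 0, 0], [0, 0, 0]]]' | python3 nudge.py >/dev/null; python3 st.py|head -1; echo '[[40, [-0.016, 0, -0.04], [0, 0, 0]], [40, [0, 0, 0], [0, 0, 0]], [40, [0, 0, 0], [0, 0, 0]]]' | python3 nudge.py>/dev/null; python3 st.py|head -1; echo '[[40, [0, 0, -0.04], [0, 0, 0]], [40, [0, 0, 0], [0, 0, 0]], [40, [0, 0, 0], [0, 0, 0]]]' | python3 nudge.py>/dev/null; python3 st.py|head -1; echo '[[40, [0, 0, -0.04], [0, 0, 0]], [40, [0, 0, 0], [0, 0, 0]], [40, [0, 0, 0], [0, 0, 0]]]' | python3 nudge.py>/dev/null; python3 st.py|head -1
```

```text
t 20.45 F tool [-5.27 -2.11  0.73] T tool [ 0.482 -0.673 -0.097] w 44.4 g 24.5 q [-0.58  0.52  1.9   0.82  0.4  -2.29] zproj 171.19
t 20.7 F tool [-4.84 -2.74  0.39] T tool [ 0.505 -0.533 -0.089] w 44.6 g 24.5 q [-0.58  0.52  1.9   0.82  0.4  -2.28] zproj 169.89
t 20.95 F tool [-4.44 -2.95  4.32] T tool [ 0.516 -0.621 -0.082] w 44.5 g 24.2 q [-0.58  0.52  1.9   0.82  0.4  -2.28] zproj 168.96
t 21.2 F tool [-4.88 -2.22  6.24] T tool [ 0.481 -0.665 -0.093] w 44.2 g 24.1 q [-0.58  0.51  1.9   0.81  0.4  -2.28] zproj 167.98
```

To row units: 2 mm is 0.08, -0.3 mm is -0.012.

```bash
echo '[[40, [-0.012, -0.008, 0.08], [0, 0, 0]], [40, [0, 0, 0.08], [0, 0, 0]], [40, [0, 0, 0.08], [0, 0, 0]], [40, [0, 0, 0], [0, 0, 0]], [40, [0, 0, 0], [0, 0, 0]]]' | python3 nudge.py >/dev/null; python3 st.py|head -1; echo '[[40, [0, 0, 0], [0, 0, 0.3]], [40, [0, 0, 0], [0, 0, 0.3]], [40, [0, 0, 0], [0, 0, 0.3]], [40, [0, 0, 0], [0, 0, 0.3]], [40, [0, 0, 0], [0, 0, 0.3]], [40, [0, 0, 0], [0, 0, 0]]]' | python3 nudge.py>/dev/null; python3 st.py
```

```text
t 21.62 F tool [-5.5  -1.46  0.33] T tool [ 0.194 -0.479 -0.068] w 44.4 g 24.6 q [-0.58  0.53  1.9   0.83  0.39 -2.29] zproj 173.75
t 22.12 F tool [-3.61 -1.96  1.33] T tool [ 0.461 -0.67   0.068] w 44.2 g 24.5 q [-0.58  0.53  1.9   0.83  0.39 -1.99] zproj 173.72
{'L': [158.7, 120.7, -5.6], 'M': [80.1, 59.6, -5.5], 'R': [1.3, -1.7, -5.4]} z [ 0.5    0.011 -0.866] y [0.668 0.631 0.394]
```

To row units: 0.06 rad is 0.3.

```bash
echo '[[40, [0, 0, 0], [0, 0, 0.3]], [40, [0, 0, 0], [0, 0, 0.3]], [40, [0, 0, 0], [0, 0, 0.3]], [40, [0, 0, 0], [0, 0, 0]]]' | python3 nudge.py>/dev/null; python3 st.py
```

```text
t 22.45 F tool [-4.8  -2.04 -0.28] T tool [ 0.606 -0.755  0.081] w 44.4 g 24.5 q [-0.58  0.53  1.9   0.83  0.39 -1.81] zproj 173.67
{'L': [177.7, 90.6, -5.7], 'M': [89.5, 44.5, -5.5], 'R': [1.0, -1.8, -5.4]} z [ 0.5    0.011 -0.866] y [0.756 0.483 0.442]
```

```bash
echo '[[40, [-0.016, -0.008, 0], [0, 0, 0.3]], [40, [0, 0, 0], [0, 0, 0.3]], [40, [0, 0, 0], [0, 0, 0.3]], [40, [0, 0, 0], [0, 0, 0.3]], [40, [0, 0, 0], [0, 0, 0]]]' | python3 nudge.py>/dev/null; python3 st.py|head -1
```

```text
t 22.87 F tool [-4.63 -1.25 -0.24] T tool [ 0.522 -0.667  0.047] w 44.0 g 24.5 q [-0.58  0.53  1.9   0.83  0.4  -1.57] zproj 173.32
```

To row units: -0.2 mm is -0.008, 0.2 mm is 0.008, 0.05 rad is 0.25.

```bash
echo '[[40, [0, -0.008, 0.008], [0, 0, 0.25]], [40, [0, 0, 0], [0, 0, 0.25]], [40, [0, 0, 0], [0, 0, 0]]]' | python3 nudge.py>/dev/null; python3 st.py|head -1
```

```text
t 23.12 F tool [-3.93 -0.97 -4.54] T tool [ 0.541 -0.532  0.096] w 44.4 g 24.9 q [-0.58  0.53  1.9   0.83  0.39 -1.47] zproj 173.53
```

Turned 0.82 rad so far. From here I'll take small single steps.

To row units: -0.3 mm is -0.012, 0.04 rad is 0.2.

```bash
echo '[[40, [0, 0, -0.012], [0, 0, 0.2]], [40, [0, 0, 0], [0, 0, 0]]]' | python3 nudge.py>/dev/null; python3 st.py|head -1
```

```text
t 23.28 F tool [-4.36 -2.23  0.55] T tool [ 0.562 -0.658  0.103] w 44.0 g 24.5 q [-0.58  0.53  1.9   0.83  0.4  -1.43] zproj 173.26
```

```bash
echo '[[40, [0, 0, 0], [0, 0, 0.2]], [40, [0, 0, 0], [0, 0, 0]]]' | python3 nudge.py>/dev/null; python3 st.py|head -1
```

```text
t 23.45 F tool [-4.79 -2.48  1.19] T tool [ 0.588 -0.585  0.06 ] w 44.2 g 24.5 q [-0.58  0.53  1.9   0.83  0.4  -1.39] zproj 173.24
```

```bash
echo '[[40, [0, 0, 0], [0, 0, 0.15]], [40, [0, 0, 0], [0, 0, 0]]]' | python3 nudge.py>/dev/null; python3 st.py|head -1
```

```text
t 23.62 F tool [-4.11 -3.28  0.2 ] T tool [ 0.775 -0.764  0.065] w 43.8 g 24.5 q [-0.58  0.53  1.9   0.83  0.4  -1.36] zproj 173.28
```

Now 0.93 rad.

To row units: -0.3 mm is -0.012, 0.03 rad is 0.15.

```bash
echo '[[40, [-0.012, -0.012, 0], [0, 0, 0.15]], [40, [0, 0, 0], [0, 0, 0]]]' | python3 nudge.py>/dev/null; python3 st.py|head -1
```

```text
t 23.78 F tool [-1.47 -0.13  0.89] T tool [ 0.424 -0.274  0.141] w 44.3 g 24.5 q [-0.58  0.53  1.9   0.83  0.4  -1.34] zproj 173.28
```

```bash
echo '[[40, [0, 0, 0], [0, 0, 0.15]], [40, [0, 0, 0], [0, 0, 0]]]' | python3 nudge.py>/dev/null; python3 st.py|head -1
```

```text
t 23.95 F tool [-1.15 -1.    0.77] T tool [ 0.476 -0.2   -0.485] w 44.3 g 24.5 q [-0.58  0.53  1.9   0.83  0.4  -1.31] zproj 173.23
```

Stop reached: the torque jumped to -0.49. I'll relax and tug.

To row units: -0.015 rad is -0.075.

```bash
echo '[[40, [0, 0, 0], [0, 0, -0.075]], [40, [0, 0, 0], [0, 0, 0]], [40, [0, 0, 0], [0, 0, 0]]]' | python3 nudge.py >/dev/null; python3 st.py|head -1; echo '[[40, [0, 0, -0.04], [0, 0, 0]], [40, [0, 0, 0], [0, 0, 0]], [40, [0, 0, 0], [0, 0, 0]]]' | python3 nudge.py>/dev/null; python3 st.py|head -1; echo '[[40, [0, 0, -0.04], [0, 0, 0]], [40, [0, 0, 0], [0, 0, 0]], [40, [0, 0, 0], [0, 0, 0]]]' | python3 nudge.py>/dev/null; python3 st.py|head -1;  echo '[[40, [0, 0, -0.04], [0, 0, 0]], [40, [0, 0, 0], [0, 0, 0]], [40, [0, 0, 0], [0, 0, 0]]]' | python3 nudge.py>/dev/null; python3 st.py|head -1;  echo '[[40, [0, 0, -0.04], [0, 0, 0]], [40, [0, 0, 0], [0, 0, 0]], [40, [0, 0, 0], [0, 0, 0]]]' | python3 nudge.py>/dev/null; python3 st.py
```

```text
t 24.2 F tool [ 0.89 -0.96  0.49] T tool [ 0.459 -0.026 -0.107] w 44.0 g 24.5 q [-0.58  0.53  1.9   0.83  0.4  -1.32] zproj 173.28
t 24.45 F tool [ 1.18 -0.85  5.89] T tool [ 0.398  0.08  -0.25 ] w 44.3 g 24.1 q [-0.58  0.52  1.9   0.83  0.4  -1.32] zproj 172.3
t 24.7 F tool [ 2.31 -0.56  7.27] T tool [ 0.404  0.274 -0.194] w 44.2 g 24.0 q [-0.58  0.52  1.9   0.82  0.4  -1.31] zproj 171.31
t 24.95 F tool [ 3.1  -0.92  7.55] T tool [ 0.442  0.384 -0.193] w 44.5 g 23.9 q [-0.58  0.52  1.9   0.82  0.4  -1.31] zproj 170.31
t 25.2 F tool [ 3.26 -0.78  9.16] T tool [ 0.522  0.406 -0.156] w 44.3 g 23.8 q [-0.58  0.52  1.9   0.82  0.4  -1.31] zproj 169.33
{'L': [199.9, -3.8, -1.4], 'M': [100.4, -2.7, -1.3], 'R': [0.5, -1.6, -1.2]} z [ 0.5    0.012 -0.866] y [0.866 0.011 0.5  ]
```

All three caps pass. I'll release, retract, turn the wrist back and close the fingers for the push.

To row units: 2 mm is 0.08.

```bash
echo '[[40, [0, 0, 0.08], [0, 0, 0]], [40, [0, 0, 0.08], [0, 0, 0]], [85, [0, 0, 0], [0, 0, 0]], [85, [0, 0, 0], [0, 0, 0]], [85, [0, 0, 0], [0, 0, 0]], [85, [0, 0, 0], [0, 0, 0]]]' | python3 nudge.py|tail -2 ; echo '[[85, [0, 0, -1], [0, 0, 0]], [85, [0, 0, -1], [0, 0, 0]], [85, [0, 0, -1.2], [0, 0, 0]], [85, [0, 0, -1.2], [0, 0, -0.6]], [0, [0, 0, 0], [0, 0, -0.6]], [0, [0, 0, 0], [0, 0, -0.6]], [0, [0, 0, 0], [0, 0, -0.6]], [0, [0, 0, 0], [0, 0, -0.6]], [0, [0, 0, 0], [0, 0, -0.6]], [0, [0, 0, 0], [0, 0, -0.6]], [0, [0, 0, 0], [0, 0, -0.6]], [0, [0, 0, 0], [0, 0, -0.6]]]' | python3 nudge.py >/dev/null;  echo '[[0, [0, 0, 0], [0, 0, -0.6]], [0, [0, 0, 0], [0, 0, -0.6]], [0, [0, 0, 0], [0, 0, -0.6]], [0, [0, 0, 0], [0, 0, -0.5]], [0, [0, 0, 0], [0, 0, 0]], [0, [0, 0, 0], [0, 0, 0]]]' | python3 nudge.py
python3 - <<'E'
from h import *
s=ctrl.get_state();R=s["tool_rot"];p=s["eef_pos"];W=ctrl.camera_model("wrist")
print(s["joint_pos"].round(2));cv2.imwrite("pics/w2.png",ctrl.get_image("wrist")[:,:,::-1])
a=np.array((435,-103,p[2]));b=np.array((455,-102,44));print((R.T@(a-p)).round(1),(R.T@(b-a)).round(1),(R.T@[80,2,0]).round(1))
E
```

```text
gripper_width: 85.1
grasp_force: 0.0
time_s: 27.2
eef_pos: [524.1, -202.7, 226.8]
tool_rot: [[-0.866, 0.015, 0.5], [0.023, 1.0, 0.011], [-0.5, 0.021, -0.866]]
contact_force: [1.0, -0.1, -0.0]
gripper_width: -0.0
grasp_force: 0.0
[-0.66  0.3   1.91  0.6   0.59 -2.65]
[ 79.5  98.4 -43.5] [ 74.1  -2.6 168.3] [-69.2   3.2  40. ]
```

View pics/w2.png

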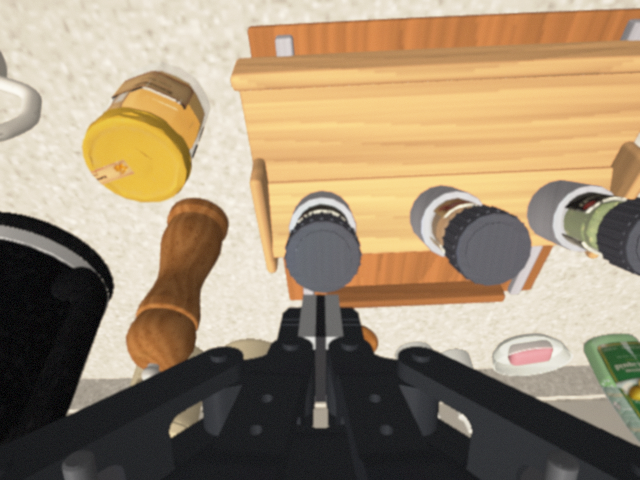

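The rack is undisturbed and all three jars are seated. Moving to in front of the lip.

To row units: 33.7 mm is 1.348, 24.6 mm is 0.984.

```bash
echo '[[0, [0.8, 0.984, -0.44], [0, 0, 0]], [0, [0.8, 0.984, -0.44], [0, 0, 0]], [0, [0.8, 0.984, -0.44], [0, 0, 0]], [0, [0.8, 0.984, -0.44], [0, 0, 0]], [0, [0, 0, 0], [0, 0, 0]], [0, [0.6, -0.02, 1.348], [0, 0, 0]], [0, [0.6, -0.02, 1.348], [0, 0, 0]], [0, [0.6, -0.02, 1.348], [0, 0, 0]], [0, [0, 0, 0], [0, 0, 0]], [0, [0, 0, 0], [0, 0, 0]]]' | python3 nudge.py
python3 - <<'E'
from h import *
s=ctrl.get_state();R=s["tool_rot"];p=s["eef_pos"]
print(s["joint_pos"].round(2));b=np.array((455,-102,44));print((R.T@(b-p)).round(1),R.T@s["contact_force"])
E
```

```text
time_s: 28.08
eef_pos: [454.3, -99.1, 154.1]
tool_rot: [[-0.876, 0.011, 0.482], [0.022, 1.0, 0.017], [-0.481, 0.026, -0.876]]
contact_force: [-0.4, 0.6, 1.1]
gripper_width: -0.0
grasp_force: 0.0
[-0.52  0.35  2.22  1.08  0.29 -3.08]
[52.3 -5.7 96.8] [-0.11929356  0.5982028  -1.11899276]
```

To row units: 0.125 rad is 0.625.

```bash
echo '[[0, [0, 0, 0], [0, 0, 0.625]], [0, [0, 0, 0], [0, 0, 0.625]], [0, [0, 0, 0], [0, 0, 0.625]], [0, [0, 0, 0], [0, 0, 0.625]], [0, [0, 0, 0], [0.21, 0.38, 0]], [0, [0, 0, 0], [0.21, 0.38, 0]], [0, [0, 0, 0], [0.21, 0.38, 0]], [0, [0, 0, 0], [0, 0, 0]], [0, [0, 0, 0], [0, 0, 0]]]' | python3 nudge.py
python3 - <<'E'
from h import *
s=ctrl.get_state();R=s["tool_rot"];p=s["eef_pos"]
print(s["joint_pos"].round(2));tip=p+19*R[:,2];t=np.array((465,-102,28));print((R.T@(t-tip)).round(1),(R.T@[10,.25,0]).round(2))
E
```

```text
time_s: 28.83
eef_pos: [458.5, -91.9, 156.4]
tool_rot: [[-0.81, 0.436, 0.391], [0.49, 0.871, 0.043], [-0.322, 0.226, -0.919]]
contact_force: [0.6, 0.2, -0.0]
gripper_width: -0.6
grasp_force: 0.0
[-0.48  0.33  2.13  0.59  0.4  -2.06]
[ 31.1 -35.  101.1] [-7.98  4.58  3.92]
```

```bash
echo '[[0, [0.312, -0.348, 1.012], [0, 0, 0]], [0, [0.312, -0.348, 1.012], [0, 0, 0]], [0, [0.312, -0.348, 1.012], [0, 0, 0]], [0, [0.312, -0.348, 1.012], [0, 0, 0]], [0, [0, 0, 0], [0, 0, 0]], [0, [0, 0, 0], [0, 0, 0]]]' | python3 nudge.py
python3 - <<'E'
from h import *
s=ctrl.get_state();R=s["tool_rot"];p=s["eef_pos"]
print(s["joint_pos"].round(2));tip=p+19*R[:,2];print(tip.round(1),(R.T@[10,.25,0]).round(2))
cs=[tip+R[:,0]*a*11+R[:,1]*b*15 for a in(-1,1) for b in(-1,1)];print(np.array(cs).round(1).tolist())
E
```

```text
time_s: 29.33
eef_pos: [459.9, -95.5, 83.8]
tool_rot: [[-0.81, 0.434, 0.396], [0.492, 0.869, 0.055], [-0.32, 0.239, -0.917]]
contact_force: [-0.3, -0.1, -0.6]
gripper_width: 0.1
grasp_force: 0.0
[-0.49  0.52  2.2   1.24  0.25 -2.76]
[467.4 -94.4  66.4] [-7.97  4.55  3.97]
[[469.8, -112.9, 66.3], [482.8, -86.8, 73.5], [452.0, -102.1, 59.3], [465.0, -76.0, 66.5]]
```

To row units: 0.087 rad is 0.435.

```bash
echo '[[0, [0, 0, 0], [0.25, 0.435, 0.025]], [0, [0, 0, 0], [0.25, 0.435, 0.025]], [0, [0, 0, 0], [0.25, 0.435, 0.025]], [0, [0, 0, 0], [0, 0, 0]], [0, [0, 0, 0], [0, 0, 0]]]' | python3 nudge.py
cat > tip.py <<'E'
from h import *
s=ctrl.get_state();R=s["tool_rot"];p=s["eef_pos"]
print(s["joint_pos"].round(2));tip=p+19*R[:,2];print(tip.round(1),"fwd10",(R.T@[10,.25,0]).round(2),"to start",(R.T@(np.array((470,-102,27))-tip)).round(1),"F",s["contact_force"].round(1))
cs=[tip+R[:,0]*a*11+R[:,1]*b*15 for a in(-1,1) for b in(-1,1)];print(np.array(cs).round(1).tolist())
E
python3 tip.py
```

```text
time_s: 29.75
eef_pos: [466.6, -85.0, 85.8]
tool_rot: [[-0.84, 0.434, 0.325], [0.484, 0.871, 0.088], [-0.245, 0.231, -0.941]]
contact_force: [-0.4, -0.7, -0.1]
gripper_width: 0.5
grasp_force: 0.0
[-0.46  0.51  2.12  0.75  0.33 -2.23]
[472.8 -83.3  67.9] fwd10 [-8.28  4.56  3.28] to start [  3.3 -26.9  35.9] F [-0.4 -0.7 -0.1]
[[475.5, -101.7, 67.1], [488.5, -75.6, 74.1], [457.0, -91.1, 61.7], [470.0, -65.0, 68.7]]
```

To row units: 0.087 rad is 0.435.

```bash
echo '[[0, [0, 0, 0], [0.25, 0.435, 0.025]], [0, [0, 0, 0], [0.25, 0.435, 0.025]], [0, [0, 0, 0], [0.25, 0.435, 0.025]], [0, [0, 0, 0], [0, 0, 0]]]' | python3 nudge.py>/dev/null; python3 tip.py
```

```text
[-0.39  0.52  1.96  0.27  0.59 -1.7 ]
[473.  -77.5  66.6] fwd10 [-8.67  4.8   1.37] to start [ -6.2 -28.9  36. ] F [0.3 0.5 0.7]
[[475.8, -95.9, 65.0], [489.5, -69.6, 69.7], [456.4, -85.5, 63.5], [470.2, -59.2, 68.1]]
```

To row units: 18 mm is 0.72, -14.5 mm is -0.58.

```bash
echo '[[0, [-0.12, -0.58, 0.72], [0, 0, 0]], [0, [-0.12, -0.58, 0.72], [0, 0, 0]], [0, [0, 0, 0], [0, 0, 0]], [0, [0, 0, 0], [0, 0, 0]]]' | python3 nudge.py>/dev/null; python3 tip.py
```

```text
[-0.45  0.61  1.99  0.34  0.49 -1.83]
[ 467.2 -100.8   25.7] fwd10 [-8.67  4.8   1.39] to start [-3.1  0.4 -1. ] F [ 0.4 -0.1  0.7]
[[470.0, -119.1, 24.1], [483.8, -92.9, 28.9], [450.7, -108.7, 22.6], [464.5, -82.5, 27.3]]
```

To row units: -8.67 mm is -0.3468, 4.8 mm is 0.192.

```bash
echo '[[0, [-0.3468, 0.192, -0.064], [0, 0, 0]], [0, [-0.172, 0.096, 0.028], [0, 0, 0]], [0, [-0.172, 0.096, 0.028], [0, 0, 0]], [0, [-0.172, 0.096, 0.028], [0, 0, 0]], [0, [0, 0, 0], [0, 0, 0]]]' | python3 nudge.py>/dev/null; python3 tip.py; echo '[[0, [-0.172, 0.096, 0.028], [0, 0, 0]], [0, [-0.172, 0.096, 0.028], [0, 0, 0]], [0, [-0.3468, 0.192, 0.056], [0, 0, 0]], [0, [-0.3468, 0.192, 0.056], [0, 0, 0]], [0, [-0.3468, 0.192, 0.056], [0, 0, 0]], [0, [0, 0, 0], [0, 0, 0]]]' | python3 nudge.py>/dev/null; python3 tip.py
```

```text
[-0.42  0.62  1.93  0.3   0.54 -1.76]
[ 493.2 -100.3   29.4] fwd10 [-8.67  4.79  1.39] to start [ 19.7 -12.4  -1. ] F [-1.1  1.   1.1]
[[496.0, -118.6, 27.8], [509.7, -92.4, 32.6], [476.6, -108.3, 26.3], [490.3, -82.0, 31.0]]
[-0.39  0.64  1.83  0.27  0.6  -1.69]
[533.9 -99.6  29.2] fwd10 [-8.67  4.79  1.39] to start [ 55.2 -31.7  -6.9] F [-0.2 -0.7  0.8]
[[536.7, -117.9, 27.6], [550.4, -91.6, 32.3], [517.4, -107.5, 26.0], [531.1, -81.3, 30.7]]
```

To row units: -8.67 mm is -0.3468, 4.8 mm is 0.192.

```bash
echo '[[0, [-0.3468, 0.192, 0.056], [0, 0, 0]], [0, [-0.172, 0.096, 0.028], [0, 0, 0]]]' | python3 nudge.py
python3 - <<'E'
from h import *
a=ctrl.get_image("side")[:,:,::-1][190:340,280:480];cv2.imwrite("pics/s1.png",cv2.resize(a,None,fx=4,fy=4,interpolation=cv2.INTER_CUBIC))
E
```

```text
time_s: 31.5
eef_pos: [544.4, -100.9, 47.5]
tool_rot: [[-0.879, 0.457, 0.134], [0.472, 0.875, 0.107], [-0.068, 0.157, -0.985]]
contact_force: [-6.8, 1.2, 1.9]
gripper_width: -0.4
grasp_force: 3.5
```

View pics/s1.png

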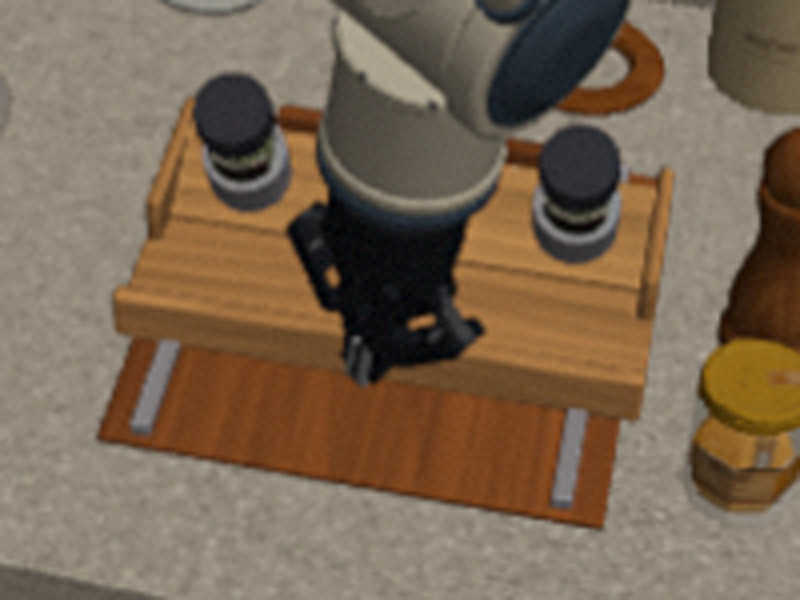

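The fingers are on the lip, with the tip near (360,370), and the rack has slid most of the way. Continuing to the stop.

To row units: -4.3 mm is -0.172, 2.4 mm is 0.096.

```bash
echo '[[0, [-0.172, 0.096, 0.028], [0, 0, 0]], [0, [-0.172, 0.096, 0.028], [0, 0, 0]]]' | python3 nudge.py|sed -n '1,2p;4p'; echo '[[0, [-0.104, 0.056, 0.016], [0, 0, 0]]]' | python3 nudge.py|sed -n '1,2p;4p'; echo '[[0, [-0.104, 0.056, 0.016], [0, 0, 0]]]' | python3 nudge.py|sed -n '1,2p;4p'; echo '[[0, [-0.068, 0.04, 0.012], [0, 0, 0]]]' | python3 nudge.py|sed -n '1,2p;4p';echo '[[0, [-0.068, 0.04, 0.012], [0, 0, 0]]]' | python3 nudge.py|sed -n '1,2p;4p'
```

```text
time_s: 31.72
eef_pos: [553.6, -100.6, 47.4]
contact_force: [-7.9, 0.9, 3.1]
time_s: 31.8
eef_pos: [557.0, -100.6, 47.4]
contact_force: [-5.9, 2.3, 2.6]
time_s: 31.88
eef_pos: [559.7, -100.5, 47.4]
contact_force: [-6.8, 1.3, 3.0]
time_s: 31.97
eef_pos: [561.8, -100.4, 47.4]
contact_force: [-6.4, 0.7, 2.4]
time_s: 32.05
eef_pos: [563.4, -100.2, 47.3]
contact_force: [-17.7, -0.8, 8.5]
```

```bash
echo '[[0, [-0.036, 0.02, 0.004], [0, 0, 0]], [0, [0, 0, 0], [0, 0, 0]]]' | python3 nudge.py|sed -n '1,2p;4p'
```

```text
time_s: 32.22
eef_pos: [563.3, -100.1, 47.2]
contact_force: [-15.8, -1.8, 9.5]
```

It's at the stop. Backing away, then up.

```bash
echo '[[0, [0.3468, -0.192, -0.056], [0, 0, 0]], [0, [0.692, -0.384, -0.112], [0, 0, 0]], [0, [1.04, -0.576, -0.168], [0, 0, 0]], [0, [1.04, -0.576, -0.168], [0, 0, 0]], [0, [1.04, -0.576, -0.168], [0, 0, 0]], [0, [0, 0, -1.4], [0, 0, 0]], [0, [0, 0, -1.4], [0, 0, 0]], [0, [0, 0, -1.4], [0, 0, 0]], [0, [0, 0, 0], [0, 0, 0]], [0, [0, 0, 0], [0, 0, 0]]]' | python3 nudge.py
python3 - <<'E'
from h import *
a=ctrl.get_image("side")[:,:,::-1];b=cv2.resize(a[190:340,200:500],None,fx=2.6,fy=2.6,interpolation=cv2.INTER_CUBIC);cv2.imwrite("pics/s2.png",b)
E
```

```text
time_s: 33.05
eef_pos: [432.3, -115.7, 153.0]
tool_rot: [[-0.878, 0.457, 0.14], [0.472, 0.875, 0.104], [-0.075, 0.157, -0.985]]
contact_force: [-0.1, -0.4, -0.7]
gripper_width: 0.1
grasp_force: 0.0
```

View pics/s2.png

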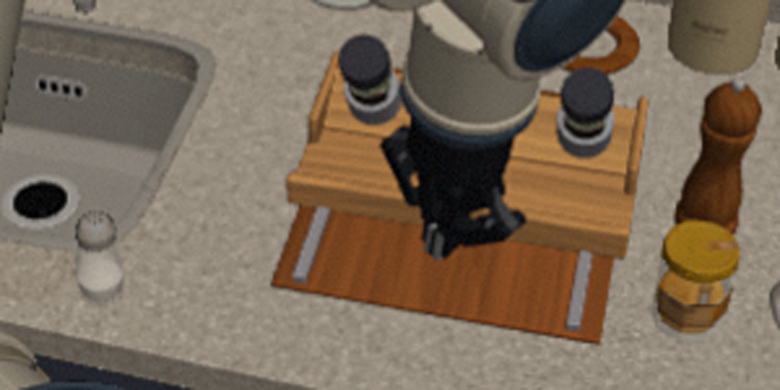

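The rack is in and all bystanders are standing; the lip's top corners are at crop (289,180) and (628,236). A check of the travel before handing in.

Run:
```python
from h import *
S=ctrl.camera_model("side")
for q in((289,180),(628,236)):print(onz(S,(200+q[0]/2.6,190+q[1]/2.6),46).round(1))
```

```text
[569.1  47.8  46. ]
[ 577.5 -255.8   46. ]
```

```bash
python3 -c "
from cell import ctrl
print(ctrl.job_done())"
```

```text
the job is handed in; nothing more can be done
None
```

I handed the job in at 33 s: all three caps had play, I tightened them left to right until a firm tug lifted each jar with none left, then pushed the rack home against its stop; the middle jar may have turned up to about 0.08 rad in its clip, because I turned its cap slightly past the stop.

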